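# Park a small plunger pump just past its compression peak

## Task

Park the little pump for storage: turn its flywheel slowly counterclockwise (the way of the arrow, seen from above) by its upright handle, gripped lightly, until you feel the resistance climb to its peak, tip over and push the wheel forward, and stop as soon as that push has died away, holding the wheel so that it does not kick over or run on. Then gently swing the tap lever on the outlet pipe shut, all the way across the pipe, and let go, leaving the wheel parked there and the bottle, the plane and the offcut undisturbed.

Things in the scene. Friction and masses are not known exactly. Their poses are not given: they have to be found in the camera images.
- pump: small plunger pump bolted on a 130 x 270 mm plywood board; origin on the bench surface under the flywheel's upright shaft, z up. A finned barrel points along the pump's +y, its top 54 mm above the bench; the brass outlet pipe runs along -y to the tap block, 140 mm from the shaft. Nothing to be seen on the wheel or drum tells where the peak is
- flywheel (a joint): angle of the dark steel flywheel (148 mm across, top face 74 mm above the bench), rad, growing counterclockwise seen from above; stops at -0.05 and 3.7, starts between 0 and 0.2. At 0 the handle stands 0.35 rad clockwise of the pump's +x. Friction is about 2 N at the handle. The one resistance peak lies 0.9 to 2.7 rad ahead of the start, elsewhere every time
- hub (a point): point on the flywheel's axis at its top face, 74 mm above the bench. What the hand feels: over about 0.6 rad the force at the handle climbs to 10 to 15 N; past the peak, over about 0.2 rad, the spring drives the wheel forward as strongly (hold the handle, or it runs on); then comes the rest, a flat about 0.4 rad long with friction only; after it the spring drives the wheel on again
- handle (a point): the flywheel's crank handle: an upright black knob, 25 mm across, free to spin about its own upright axis, from 77 to 119 mm above the bench, 58 mm from the wheel's axis. The point lies on its axis, 101 mm above the bench. A light grip (20 to 60 N) is ample; squeezing and pushing with over 200 N in all, both fingers added up, harms the pump
- rod_end (a point): end face of the short steel rod (13 mm head) at the barrel's outer end, 36 mm above the bench. It stands 97.0 mm from the shaft along the pump's +y off the cam, about 98.3 mm at the peak and 97.75 mm on the rest just past it: too small a travel to steer by, the peak must be felt
- tap (a joint): angle of the tap lever, rad: 0 in line with the outlet pipe, pointing away from the flywheel (open), 1.571 at its stop, across the pipe, pointing to the pump's -x (shut). It swings clockwise seen from above, starts between 0 and 0.25, stays where it is left and takes about 3 N at its pin
- tap_pivot (a point): point on the tap lever's upright pivot axis, 56 mm above the bench
- tap_pin (a point): upright round black pin on the tap lever's end, 14 mm across, from the lever (56 mm above the bench) up to 99 mm, 50 mm from the pivot axis. The point lies on its axis, 82 mm above the bench
- glue_bottle: bystander: glue bottle, 58 mm across, 164 mm tall, origin at the centre of its underside
- block_plane: bystander: small metal hand plane, 51 x 160 x 48 mm, origin at the centre of its underside
- offcut: bystander: block of light wood, 45 x 60 x 20 mm, origin at the centre of its underside

How it is judged:
By the outcome, as a careful person would: the job done as asked, in the order asked, and still so for the second after the job is handed in, with the robot touching nothing.
It also fails if it takes over 72 s, if anything falls off the work surface, if the arm or the gripper's body presses on something with over 40 N, if the wrist force passes 120 N, or if a joint passes its speed limit or range.

## Robot

A 6-joint arm with a two-finger parallel gripper is mounted at the origin on a cart in front of the work surface, level with it; the furniture and walls round the work are solid. World frame = base frame: x ahead of the robot, y to its left, z up, the work surface at z = 0. Lengths are in m, angles in degrees, forces in N, time in s.
With the tool pointing down it reaches from about 0.3 to 0.775 m from the base axis. Payload 14.6 kg.
Tool frame: the origin (TCP) lies where the fingers leave the gripper's body, on its centre line; the fingertips stand 73 mm ahead of it and the grasp point (between the pads) lies 54 mm ahead of it (robot.tcp_to_grasp is the distance from the TCP to the grasp point, in m); z points along the fingers, y is the direction in which the jaws open and shut (so a half turn about z gives the same grasp; the last joint's range is limited). The gripper opens to 85 mm and grips with 20 to 120 N. Pads are 22 mm wide; open, the fingers measure 114 mm over their backs; the gripper's body (76 mm by 85 mm) begins 54 mm behind the grasp point. The pads swing forward as they close: fully open they stand 13 mm farther back than shut.
Start: joints at [69.064, 17.183, 87.147, -0, 75.671, -3.816], TCP at [0.162, 0.526, 0.304] pointing down, gripper open.
Joint ranges: [-173.82, 173.82], [-45.26, 126.66], [13.44, 144.39], [-59.66, 239.66], [0, 175.72], [-146.38, 146.38]. Speed limits (degrees/s): [127.2, 127.2, 147.25, 180, 180, 180].

## Interface

Orientations are given as [roll, pitch, yaw] about the fixed x, y, z axes, in that order (R = Rz(yaw) Ry(pitch) Rx(roll)).
In Python, from station import robot, cams, close_job gives the robot as it stands. The module is installed in compiled form; this text tells all that it offers.
- The arm moves only by the tool step_arm, never from a script. Its arguments are lists of equal length, an entry for each row: "claw": the opening, from 0 (shut) to 1 (fully open); "xyz": the shift along the tool's x, y, z each as a share of 0.25 m, from -1 to 1, a list of three; "roll": the turn about the tool's z as a share of pi/4 rad, from -1 to 1. In form: {"claw": [claw, ...], "xyz": [[tx, ty, tz], ...], "roll": [roll, ...]}. A call has 1 to 12 rows; each row is the pose to reach, as a shift and turn from the pose measured when the call began, along the tool's axes at that moment; what a row does not reach only later rows make up. A row lasts 1/8 s, in which the tool goes at most 62.5 mm and 10.7 degrees, less where a joint would pass 70% of its speed; a pose out of reach is approached as far as the arm can. A call with a number of a shift or a turn outside -1 to 1 is refused whole. A call with a gripper value outside its range is refused whole. The fingers move at their own pace and stop on an object; "squeeze" is the grip in N (left out, the last holds). Time passes only in rows, so rows that repeat a pose let the fingers close. It gives the time, the measured TCP pose, the force and the opening at its end, in the units of the state.
- robot.state(): the state, without advancing time (a new reading comes with each control period).
- cams.get_image(name): name is "scene" or "top" or "wrist"; returns the picture (480x640x3 uint8, red, green, blue); there is no depth.
- cams.camera_model(name): a dict with "intrinsics" (3x3 intrinsics, pixels), "extrinsics" (4x4, takes a point from world to camera coordinates). Camera axes: x right, y up, looking along -z (the intrinsics and any distortion apply to the point x, -y, -z); pixel columns grow to the right and rows downward; lengths in m; the calibration is good to about 2 mm. The wrist camera is an equidistant fisheye: a pixel r from the principal point sees the ray r / f radians off the axis. A picture is of the moment at which its call begins: read the wrist's pose just before it. camera_model takes no time and is no camera call; for the wrist camera it gives the pose at the moment of the call.
- close_job(): hands the job in, once; it reports no verdict.
The state is a dict: "clock": time; "q": joint angles; "joint_velocities": joint speeds; "effort": joint torques, N m; "position": TCP position; "tool_rot": TCP orientation; "ft_force": force on the tool from outside, world axes, zero at the start; "moment": the same for the moment, N m; "width": opening from 0.0 (shut) to 1.0 (fully open).
Only numpy, scipy, OpenCV 4.12 (cv2) and the standard library are available. Lean on these libraries where they do the work, as an engineer would, in place of code of your own. Each camera call takes 0.05 s, during which the arm holds its last target.

## Working session

There is one attempt and no reset: what is moved stays moved. The work goes in short steps, Python scripts to look and compute and a tool call to move; the robot and the scene stay as the last step left them, time stands still between calls to the robot, and variables do not carry over. Pictures are saved under pics/ and viewed, and the job is handed in when it is done.

Besides the shell and the picture viewer there is one more tool, called in YAML: its name, and indented under it one key for each argument. step_arm: Moves the arm, as the interface text tells. Shift numbers are shares of 0.25 m and turn numbers shares of pi/4 rad, none past 1 either way. Its arguments: {"type":"object","properties":{"claw":{"type":"array","items":{"type":"number"}},"xyz":{"type":"array","items":{"type":"array","items":{"type":"number","minimum":-1,"maximum":1}}},"roll":{"type":"array","items":{"type":"number","minimum":-1,"maximum":1}},"squeeze":{"type":"number"}},"required":["claw","xyz","roll"]}

```bash
mkdir -p pics
python3 - <<'E'
from station import robot,cams
import cv2
print(robot.state(), robot.tcp_to_grasp)
for n in ["scene","top","wrist"]:
    m=cams.camera_model(n); print(n,m)
    cv2.imwrite(f"pics/{n}0.png",cams.get_image(n)[:,:,::-1])
E
```

```text
{'clock': 0.0, 'q': array([ 6.90645296e+01,  1.72167009e+01,  8.71811405e+01, -1.63122539e-04,
        7.56696020e+01, -3.81662543e+00]), 'joint_velocities': array([ 0.07130121, -0.05932589, -0.03379974, -0.04423782, -0.02495974,
       -0.02481298]), 'effort': array([ 1.15148305e-04, -5.43505239e+01, -3.61796701e+01,  2.23496136e-05,
        3.90274945e-03, -2.46887805e-05]), 'position': array([0.16185108, 0.52548895, 0.30330479]), 'tool_rot': array([-1.79932696e+02, -4.33162157e-03,  1.62881193e+02]), 'ft_force': array([ 0.45642487,  0.79054282, -0.16594035]), 'moment': array([ 0.02757679, -0.0092089 , -0.03297903]), 'width': 0.997300487491342} 0.0539
scene {'intrinsics': array([[517.38501887,   0.        , 316.20959927],
       [  0.        , 517.38501887, 243.29222681],
       [  0.        ,   0.        ,   1.        ]]), 'extrinsics': array([[ 6.61494871e-01, -7.49949228e-01,  8.31142520e-04,
        -4.07378949e-01],
       [ 4.60541565e-01,  4.07096188e-01,  7.88780173e-01,
        -3.20894855e-01],
       [-5.91883436e-01, -5.21391263e-01,  6.14674832e-01,
        -1.03705906
[... 359 characters left out ...]
2e-02],
       [ 9.91131621e-01,  1.25183990e-02,  1.32292858e-01,
        -5.83669103e-01],
       [-1.32316725e-01,  1.09425876e-03,  9.91206884e-01,
        -1.39236400e+00],
       [ 0.00000000e+00,  0.00000000e+00,  0.00000000e+00,
         1.00000000e+00]])}
wrist {'intrinsics': array([[371.64829954,   0.        , 316.49337816],
       [  0.        , 371.64829954, 238.70102728],
       [  0.        ,   0.        ,   1.        ]]), 'extrinsics': array([[ 0.29421363,  0.95573882, -0.00128427, -0.54870886],
       [-0.9068343 ,  0.27873407, -0.31616271,  0.0411132 ],
       [-0.30181101,  0.094184  ,  0.94870411, -0.38031003],
       [ 0.        ,  0.        ,  0.        ,  1.        ]])}
```

View pics/scene0.png

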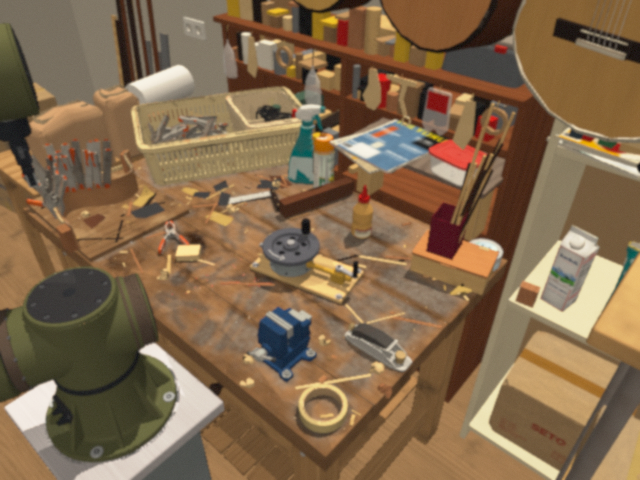

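View pics/top0.png

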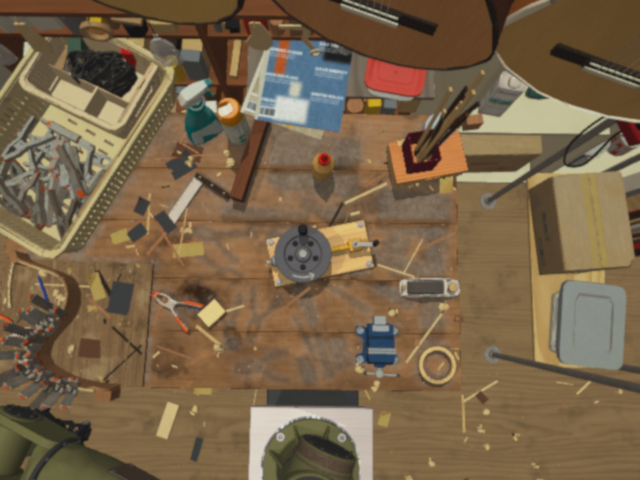

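View pics/wrist0.png

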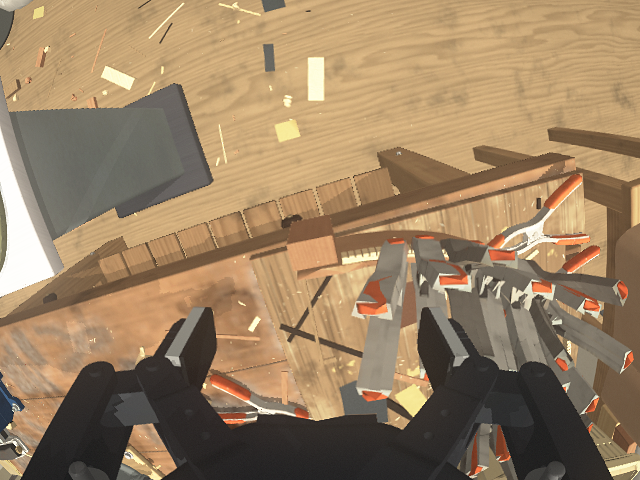

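Run:
```python
import cv2
a=cv2.imread("pics/top0.png")[210:300,250:400]; cv2.imwrite("pics/topc.png",cv2.resize(a,None,fx=5,fy=5,interpolation=cv2.INTER_CUBIC))
a=cv2.imread("pics/scene0.png")[205:315,240:380]; cv2.imwrite("pics/scc.png",cv2.resize(a,None,fx=5,fy=5,interpolation=cv2.INTER_CUBIC))
```

```text
(no output)
```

View pics/topc.png

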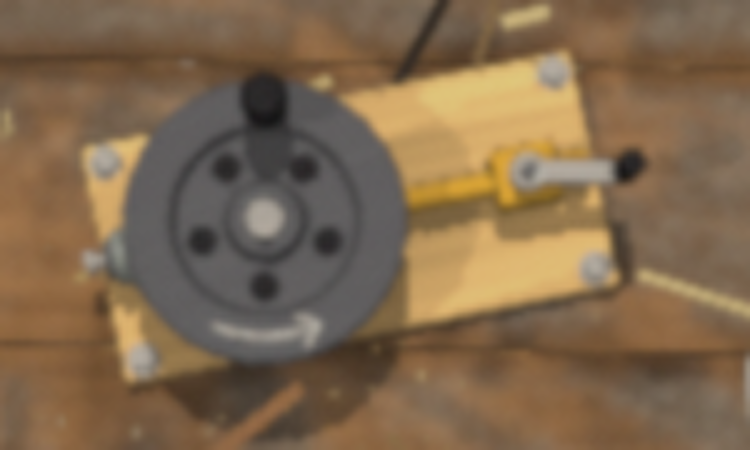

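View pics/scc.png

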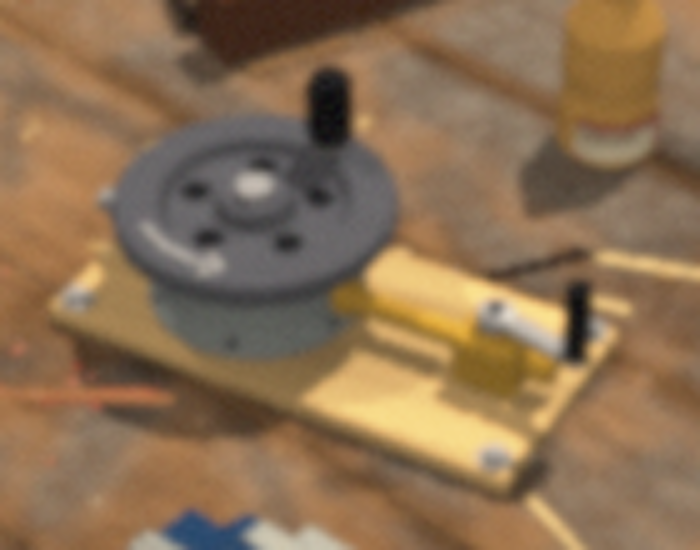

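```bash
cat > h.py <<'E'
import numpy as np
from station import robot,cams
def ray(n,u,v):
    m=cams.camera_model(n);K=m["intrinsics"];E=m["extrinsics"]
    d=np.array([(u-K[0,2])/K[0,0],(v-K[1,2])/K[1,1],1.]);
    if n=="wrist":
        r=np.hypot(d[0],d[1]); s=np.sin(r)/r; d=np.array([d[0]*s,d[1]*s,np.cos(r)])
    d=d*[1,-1,-1]
    R=E[:3,:3];return -R.T@E[:3,3],R.T@d
def pz(n,u,v,z):
    c,d=ray(n,u,v);return c+d*(z-c[2])/d[2]
def proj(n,p):
    m=cams.camera_model(n);K=m["intrinsics"];E=m["extrinsics"]
    q=E[:3,:3]@np.array(p)+E[:3,3];q=q*[1,-1,-1]
    if n=="wrist":
        th=np.arctan2(np.hypot(q[0],q[1]),q[2]);k=th/np.hypot(q[0],q[1]);return K[0,0]*q[0]*k+K[0,2],K[1,1]*q[1]*k+K[1,2]
    return K[0,0]*q[0]/q[2]+K[0,2],K[1,1]*q[1]/q[2]+K[1,2]
E
python3 - <<'E'
from h import *
t=lambda x,y:((x+.5)/5-.5+250,(y+.5)/5-.5+210)
s=lambda x,y:((x+.5)/5-.5+240,(y+.5)/5-.5+205)
for nm,a,b,z in [("hubrim",(266,220),(257,207),.074),("hubnub",(264,217),(256,184),.08),("pivot",(531,172),(495,315),.060),("handle",(264,93),(330,82),.119),("pin",(630,163),(577,290),.099)]:
    print(nm,pz("top",*t(*a),z),pz("scene",*s(*b),z))
E
```

```text
hubrim [0.54541022 0.02636661 0.074     ] [0.53903695 0.01809791 0.074     ]
hubnub [0.54628752 0.02726237 0.08      ] [0.5470914  0.02623804 0.08      ]
pivot [ 0.57380961 -0.11087474  0.06      ] [ 0.56700433 -0.11658822  0.06      ]
handle [0.60442252 0.02723279 0.119     ] [0.5985575  0.02122902 0.119     ]
pin [ 0.57403313 -0.15816844  0.099     ] [ 0.57106258 -0.16231512  0.099     ]
```

```bash
cat >> h.py <<'E'
H=np.array([.546,.0267])
def rows(T,nd=3):
    s=robot.state();p=s["position"];y0=np.radians(s["tool_rot"][2]);c,sn=np.cos(y0),np.sin(y0)
    out=[];rl=[]
    for x,y,z,yaw in T:
        d=np.array([x,y,z])-p; 
        out.append([round(float(v)/.25,nd) for v in (c*d[0]+sn*d[1], sn*d[0]-c*d[1], -d[2])])
        w=(yaw-np.degrees(y0)+180)%360-180
        rl.append(round(float(-w/45),nd))
    print("xyz",out,"roll",rl)
def st():
    s=robot.state();print("t %.2f"%s["clock"],"p",s["position"].round(4),"rot",s["tool_rot"].round(1),"F",s["ft_force"].round(1),"w",round(s["width"],3),"q",s["q"].round(0))
    return s
E
python3 - <<'E'
from h import *
st()
rows([(.32,.36,.30,140),(.45,.2,.28,119)])
E
```

```text
t 0.15 p [0.1619 0.5255 0.3035] rot [-179.9   -0.   162.9] F [-0.6  0.4 -0.2] w 0.999 q [69. 17. 87. -0. 76. -4.]
xyz [[-0.799, -0.447, 0.014], [-1.485, -0.905, 0.094]] roll [0.508, 0.975]
```

step_arm:
  claw: [1,1,1,1,1]
  xyz:
    - [-0.2,-0.11,0]
    - [-0.4,-0.22,0]
    - [-0.6,-0.33,0]
    - [-0.8,-0.45,0]
    - [-1,-0.6,0]
  roll: [0.2,0.4,0.6,0.8,1]
  squeeze: 40

```text
clock: 0.78
position: [0.3576, 0.3071, 0.3035]
tool_rot: [-180.0, 0.0, 117.6]
ft_force: [1.3, 1.0, 0.6]
width: 1.001
```

Run:
```python
from h import *
st()
rows([(.5,.15,.30,80),(.55,.09,.30,75)])
```

```text
t 0.78 p [0.3576 0.3071 0.3035] rot [-180.     0.   117.6] F [1.3 1.  0.6] w 1.001 q [36.  7. 99. -0. 74.  9.]
xyz [[-0.821, 0.214, 0.014], [-1.126, 0.28, 0.014]] roll [0.836, 0.947]
```

step_arm:
  claw: [1,1,1,1,1]
  xyz:
    - [-0.2,0.05,0]
    - [-0.4,0.1,0]
    - [-0.6,0.15,0]
    - [-0.8,0.2,0]
    - [-1,0.25,0]
  roll: [0.2,0.4,0.6,0.8,1]

```text
clock: 1.4
position: [0.5297, 0.113, 0.3035]
tool_rot: [-180.0, 0.1, 72.3]
ft_force: [0.1, 0.4, -0.8]
width: 0.998
```

Run:
```python
from h import *
st()
rows([(.55,.04,.26,30),(.57,.03,.26,30)])
```

```text
t 1.40 p [0.5297 0.113  0.3035] rot [-1.80e+02  1.00e-01  7.23e+01] F [ 0.1  0.4 -0.8] w 0.998 q [ 8. 16. 89. -0. 75. 26.]
xyz [[-0.254, 0.166, 0.174], [-0.267, 0.254, 0.174]] roll [0.94, 0.94]
```

step_arm:
  claw: [1,1,1,1,1]
  xyz:
    - [-0.05,0.03,0]
    - [-0.1,0.06,0]
    - [-0.15,0.1,0]
    - [-0.2,0.13,0]
    - [-0.25,0.16,0]
  roll: [0.2,0.4,0.6,0.8,1]

```text
clock: 2.02
position: [0.5488, 0.0408, 0.3032]
tool_rot: [180.0, 0.1, 27.0]
ft_force: [0.6, -0.6, -0.6]
width: 0.995
```

Run:
```python
from h import *
st()
import cv2
cv2.imwrite("pics/w1.png",cams.get_image("wrist")[:,:,::-1])
for p in [(.546,.0267,.08),(.604,.027,.119),(.574,-.111,.06),(.574,-.1585,.099)]: print(proj("wrist",p))
rows([(.604,.027,.25,0)])
```

```text
t 2.02 p [0.5488 0.0408 0.3032] rot [1.8e+02 1.0e-01 2.7e+01] F [ 0.6 -0.6 -0.6] w 0.995 q [ 0. 17. 87. -0. 76. 63.]
(np.float64(327.8388560960797), np.float64(228.57447290779209))
(np.float64(367.14558078519843), np.float64(173.2405675288938))
(np.float64(467.5055744996672), np.float64(259.3279416641739))
(np.float64(519.0820442979427), np.float64(295.2368866454333))
xyz [[0.174, 0.143, 0.213]] roll [0.589]
```

View pics/w1.png

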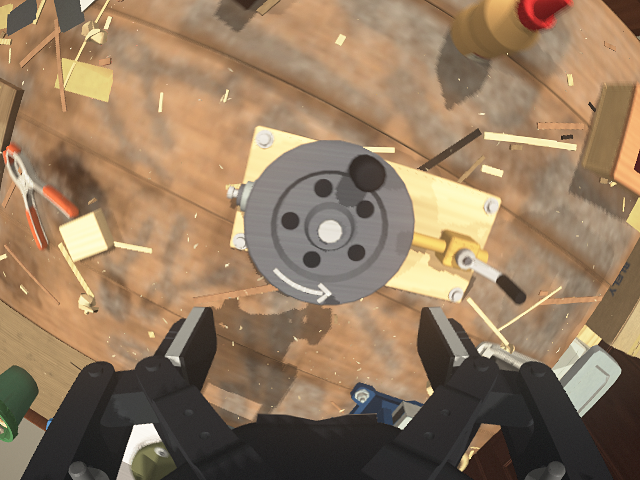

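Run:
```python
import cv2
a=cv2.imread("pics/w1.png")[130:310,235:535]; cv2.imwrite("pics/w1c.png",cv2.resize(a,None,fx=2.6,fy=2.6,interpolation=cv2.INTER_CUBIC))
```

```text
(no output)
```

View pics/w1c.png

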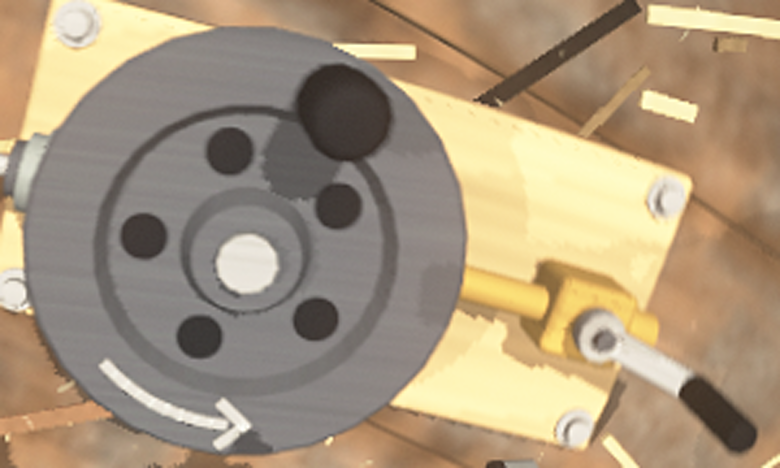

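Run:
```python
from h import *
g=lambda x,y:(235+x/2.6,130+y/2.6)
for nm,a,z in [("rim",(245.5,241),.074),("nub",(247,264),.08),("nub",(247,264),.086),("handle",(345,110),.119),("pivot",(601,335),.063),("pin",(740,432),.099)]:
    print(nm,pz("wrist",*g(*a),z))
c,d=ray("wrist",300,200);print(c)
```

```text
rim [0.54962358 0.02686093 0.074     ]
nub [0.54451777 0.02393624 0.08      ]
nub [0.54610471 0.02498698 0.086     ]
handle [0.60475403 0.02696964 0.119     ]
pivot [ 0.5742453  -0.10762812  0.063     ]
pin [ 0.57348518 -0.15972014  0.099     ]
[0.62196102 0.07521271 0.37280196]
```

Run:
```python
from h import *
rows([(.6045,.027,.22,0)])
```

```text
xyz [[0.176, 0.144, 0.333]] roll [0.589]
```

step_arm:
  claw: [1,1,1,1]
  xyz:
    - [0.1,0.1,0.1]
    - [0.176,0.144,0.2]
    - [0.176,0.144,0.33]
    - [0.176,0.144,0.33]
  roll: [0.2,0.4,0.6,0.6]

```text
clock: 2.58
position: [0.6037, 0.0271, 0.2182]
tool_rot: [179.9, 0.3, -0.3]
ft_force: [-0.0, 0.2, 0.9]
width: 1.0
```

Run:
```python
from h import *
st()
rows([(.6045,.027,.155,0)])
```

```text
t 2.58 p [0.6037 0.0271 0.2182] rot [179.9   0.3  -0.3] F [-0.   0.2  0.9] w 1.0 q [-1. 29. 83. -0. 69. 89.]
xyz [[0.003, 0.0, 0.253]] roll [-0.007]
```

step_arm:
  claw: [1,1,0.6,0.5,0.4]
  xyz:
    - [0.003,0,0.15]
    - [0.003,0,0.253]
    - [0.003,0,0.253]
    - [0.003,0,0.253]
    - [0.003,0,0.253]
  roll: [0,0,0,0,0]
  squeeze: 30

```text
clock: 3.2
position: [0.6046, 0.0271, 0.1568]
tool_rot: [179.9, 0.2, -0.2]
ft_force: [-0.4, -1.1, 0.7]
width: 0.402
```

Run:
```python
from h import *
st()
import cv2
cv2.imwrite("pics/w2.png",cams.get_image("wrist")[:,:,::-1])
```

```text
t 3.20 p [0.6046 0.0271 0.1568] rot [179.9   0.2  -0.2] F [-0.4 -1.1  0.7] w 0.402 q [-1. 33. 85. -0. 62. 89.]
```

View pics/w2.png

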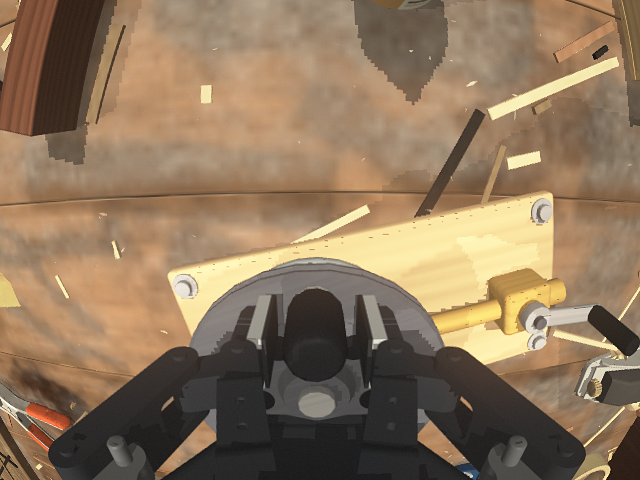

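step_arm:
  claw: [0,0,0]
  xyz:
    - [0,0,0]
    - [0,0,0]
    - [0,0,0]
  roll: [0,0,0]
  squeeze: 35

```text
clock: 3.62
position: [0.6045, 0.0271, 0.1568]
tool_rot: [179.9, 0.2, -0.3]
ft_force: [-1.9, 0.3, 3.9]
width: 0.281
```

```bash
cat >> h.py <<'E'
H=np.array([.5465,.0265])
Z=.156
def pol():
    s=st();d=s["position"][:2]-H;th=np.arctan2(d[1],d[0]);t=np.array([-np.sin(th),np.cos(th)]);r=np.array([np.cos(th),np.sin(th)])
    print("theta %.3f r %.4f  Ft %.1f Fr %.1f"%(th,np.hypot(*d),s["ft_force"][:2]@t,s["ft_force"][:2]@r));return th
def arc(ths,R=.058,nd=3):
    rows([(H[0]+R*np.cos(a),H[1]+R*np.sin(a),Z,np.degrees(a)) for a in ths],nd)
E
python3 - <<'E'
from h import *
th=pol()
arc(th+np.array([.05,.1,.15,.2,.25,.3]))
E
```

```text
t 3.62 p [0.6045 0.0271 0.1568] rot [179.9   0.2  -0.3] F [-1.9  0.3  3.9] w 0.281 q [-1. 33. 85. -0. 62. 89.]
theta 0.011 r 0.0580  Ft 0.4 Fr -1.9
xyz [[-0.0, -0.012, 0.003], [-0.001, -0.023, 0.003], [-0.003, -0.035, 0.003], [-0.005, -0.046, 0.003], [-0.008, -0.057, 0.003], [-0.011, -0.068, 0.003]] roll [-0.083, -0.146, -0.21, -0.274, -0.337, -0.401]
```

step_arm:
  claw: [0,0,0,0,0,0,0,0]
  xyz:
    - [0,-0.007,0]
    - [0,-0.014,0]
    - [-0.001,-0.021,0]
    - [-0.002,-0.028,0]
    - [-0.003,-0.035,0]
    - [-0.004,-0.042,0]
    - [-0.005,-0.049,0]
    - [-0.007,-0.055,0]
  roll: [-0.04,-0.08,-0.12,-0.16,-0.2,-0.24,-0.28,-0.31]

```text
clock: 4.62
position: [0.6029, 0.041, 0.1568]
tool_rot: [180.0, 0.2, 13.8]
ft_force: [0.2, -2.5, 1.7]
width: 0.282
```

Run:
```python
from h import *
th=pol()
arc(th+np.arange(1,6)*.03)
```

```text
t 4.62 p [0.6029 0.041  0.1568] rot [180.    0.2  13.8] F [ 0.2 -2.5  1.7] w 0.282 q [ 0. 33. 86. -0. 62. 77.]
theta 0.251 r 0.0582  Ft -2.5 Fr -0.4
xyz [[-0.001, -0.007, 0.003], [-0.001, -0.014, 0.003], [-0.002, -0.021, 0.003], [-0.003, -0.028, 0.003], [-0.004, -0.035, 0.003]] roll [-0.052, -0.09, -0.128, -0.166, -0.205]
```

step_arm:
  claw: [0,0,0,0,0]
  xyz:
    - [-0.001,-0.007,0]
    - [-0.001,-0.014,0]
    - [-0.002,-0.021,0]
    - [-0.003,-0.028,0]
    - [-0.004,-0.035,0]
  roll: [-0.05,-0.09,-0.13,-0.17,-0.2]

```text
clock: 5.25
position: [0.6, 0.0495, 0.1569]
tool_rot: [-180.0, 0.2, 22.9]
ft_force: [5.0, -0.3, -1.6]
width: 0.282
```

Run:
```python
from h import *
th=pol()
arc(th+np.arange(1,6)*.03)
```

```text
t 5.25 p [0.6    0.0495 0.1569] rot [-180.     0.2   22.9] F [ 5.  -0.3 -1.6] w 0.282 q [ 1. 32. 86. -0. 62. 68.]
theta 0.405 r 0.0582  Ft -2.2 Fr 4.5
xyz [[-0.001, -0.007, 0.003], [-0.001, -0.014, 0.003], [-0.002, -0.021, 0.003], [-0.003, -0.028, 0.003], [-0.004, -0.035, 0.003]] roll [-0.046, -0.084, -0.122, -0.16, -0.198]
```

step_arm:
  claw: [0,0,0,0,0]
  xyz:
    - [0.001,-0.007,0]
    - [0,-0.014,0]
    - [0,-0.021,0]
    - [-0.001,-0.028,0]
    - [-0.002,-0.035,0]
  roll: [-0.05,-0.08,-0.12,-0.16,-0.2]

```text
clock: 5.88
position: [0.5961, 0.0575, 0.1569]
tool_rot: [-180.0, 0.1, 32.0]
ft_force: [3.1, -1.0, -0.9]
width: 0.283
```

Run:
```python
from h import *
th=pol()
arc(th+np.arange(1,6)*.03,.0585)
```

```text
t 5.88 p [0.5961 0.0575 0.1569] rot [-1.8e+02  1.0e-01  3.2e+01] F [ 3.1 -1.  -0.9] w 0.283 q [ 2. 32. 87. -0. 61. 60.]
theta 0.558 r 0.0585  Ft -2.5 Fr 2.1
xyz [[0.0, -0.007, 0.003], [-0.0, -0.014, 0.003], [-0.001, -0.021, 0.003], [-0.002, -0.028, 0.003], [-0.002, -0.035, 0.003]] roll [-0.038, -0.076, -0.114, -0.152, -0.19]
```

step_arm:
  claw: [0,0,0,0,0]
  xyz:
    - [0.001,-0.007,0]
    - [0,-0.014,0]
    - [0,-0.021,0]
    - [-0.001,-0.028,0]
    - [-0.002,-0.035,0]
  roll: [-0.04,-0.08,-0.12,-0.16,-0.2]

```text
clock: 6.5
position: [0.591, 0.0648, 0.1569]
tool_rot: [-179.9, 0.1, 41.1]
ft_force: [2.1, -0.8, 0.1]
width: 0.28
```

Run:
```python
from h import *
th=pol()
arc(th+np.arange(1,6)*.03,.0585)
```

```text
t 6.50 p [0.591  0.0648 0.1569] rot [-1.799e+02  1.000e-01  4.110e+01] F [ 2.1 -0.8  0.1] w 0.28 q [ 3. 32. 87. -0. 61. 52.]
theta 0.710 r 0.0587  Ft -2.0 Fr 1.1
xyz [[-0.001, -0.007, 0.003], [-0.001, -0.014, 0.003], [-0.002, -0.021, 0.003], [-0.002, -0.028, 0.003], [-0.003, -0.035, 0.003]] roll [-0.028, -0.066, -0.105, -0.143, -0.181]
```

step_arm:
  claw: [0,0,0,0,0]
  xyz:
    - [0,-0.007,0]
    - [0,-0.014,0]
    - [-0.001,-0.021,0]
    - [-0.002,-0.028,0]
    - [-0.003,-0.035,0]
  roll: [-0.03,-0.07,-0.11,-0.15,-0.19]

```text
clock: 7.12
position: [0.5847, 0.0712, 0.1569]
tool_rot: [-179.9, 0.1, 49.8]
ft_force: [4.9, 3.3, -2.5]
width: 0.278
```

Run:
```python
from h import *
th=pol()
arc(th+np.arange(1,6)*.03,.0587)
```

```text
t 7.12 p [0.5847 0.0712 0.1569] rot [-1.799e+02  1.000e-01  4.980e+01] F [ 4.9  3.3 -2.5] w 0.278 q [ 3. 31. 88. -0. 61. 44.]
theta 0.863 r 0.0588  Ft -1.6 Fr 5.7
xyz [[-0.0, -0.007, 0.004], [-0.001, -0.014, 0.004], [-0.001, -0.021, 0.004], [-0.002, -0.028, 0.004], [-0.003, -0.035, 0.004]] roll [-0.03, -0.068, -0.106, -0.144, -0.183]
```

step_arm:
  claw: [0,0,0,0,0]
  xyz:
    - [0.003,-0.007,0]
    - [0.002,-0.014,0]
    - [0.002,-0.021,0]
    - [0.001,-0.028,0]
    - [0,-0.035,0]
  roll: [-0.03,-0.07,-0.11,-0.15,-0.19]

```text
clock: 7.75
position: [0.5779, 0.0768, 0.1568]
tool_rot: [-179.9, 0.1, 58.5]
ft_force: [-1.0, -4.9, 0.3]
width: 0.283
```

```bash
sed -i 's/^H=.*0265.*/H=np.array([.5466,.0277])/' h.py
python3 - <<'E'
from h import *
th=pol()
arc(th+np.arange(1,6)*.03,.0583)
E
```

```text
t 7.75 p [0.5779 0.0768 0.1568] rot [-1.799e+02  1.000e-01  5.850e+01] F [-1.  -4.9  0.3] w 0.283 q [ 4. 30. 89. -0. 60. 36.]
theta 1.004 r 0.0582  Ft -1.8 Fr -4.6
xyz [[0.0, -0.007, 0.003], [0.0, -0.014, 0.003], [-0.0, -0.021, 0.003], [-0.001, -0.028, 0.003], [-0.002, -0.035, 0.003]] roll [-0.017, -0.055, -0.093, -0.131, -0.169]
```

step_arm:
  claw: [0,0,0,0,0]
  xyz:
    - [-0.001,-0.007,0]
    - [-0.001,-0.014,0]
    - [-0.001,-0.021,0]
    - [-0.002,-0.028,0]
    - [-0.003,-0.035,0]
  roll: [-0.03,-0.06,-0.1,-0.14,-0.18]

```text
clock: 8.38
position: [0.57, 0.081, 0.1569]
tool_rot: [-179.9, 0.0, 66.7]
ft_force: [2.5, 1.1, -2.3]
width: 0.284
```

Run:
```python
from h import *
th=pol()
arc(th+np.arange(1,6)*.03,.058)
```

```text
t 8.38 p [0.57   0.081  0.1569] rot [-179.9    0.    66.7] F [ 2.5  1.1 -2.3] w 0.284 q [ 4. 30. 91.  0. 60. 28.]
theta 1.157 r 0.0582  Ft -1.8 Fr 2.0
xyz [[-0.001, -0.007, 0.003], [-0.001, -0.014, 0.003], [-0.002, -0.021, 0.003], [-0.002, -0.028, 0.003], [-0.003, -0.035, 0.003]] roll [-0.029, -0.067, -0.106, -0.144, -0.182]
```

step_arm:
  claw: [0,0,0,0,0]
  xyz:
    - [0,-0.007,0]
    - [0,-0.014,0]
    - [-0.001,-0.021,0]
    - [-0.001,-0.028,0]
    - [-0.002,-0.035,0]
  roll: [-0.03,-0.07,-0.11,-0.15,-0.19]

```text
clock: 9.0
position: [0.5617, 0.0841, 0.1569]
tool_rot: [-179.9, 0.0, 75.4]
ft_force: [2.4, 1.2, -3.0]
width: 0.279
```

Run:
```python
from h import *
th=pol()
arc(th+np.arange(1,6)*.03,.0582)
```

```text
t 9.00 p [0.5617 0.0841 0.1569] rot [-179.9    0.    75.4] F [ 2.4  1.2 -3. ] w 0.279 q [ 5. 29. 92.  0. 59. 19.]
theta 1.310 r 0.0584  Ft -2.0 Fr 1.8
xyz [[-0.001, -0.007, 0.003], [-0.001, -0.014, 0.003], [-0.002, -0.021, 0.003], [-0.002, -0.028, 0.003], [-0.003, -0.035, 0.003]] roll [-0.031, -0.069, -0.107, -0.145, -0.184]
```

step_arm:
  claw: [0,0,0,0,0]
  xyz:
    - [0,-0.007,0]
    - [0,-0.014,0]
    - [-0.001,-0.021,0]
    - [-0.001,-0.028,0]
    - [-0.002,-0.035,0]
  roll: [-0.03,-0.07,-0.11,-0.15,-0.19]

```text
clock: 9.62
position: [0.5529, 0.0859, 0.1569]
tool_rot: [-179.9, -0.0, 84.0]
ft_force: [2.1, 3.0, -2.3]
width: 0.276
```

Run:
```python
from h import *
th=pol()
arc(th+np.arange(1,6)*.03,.0584)
```

```text
t 9.62 p [0.5529 0.0859 0.1569] rot [-179.9   -0.    84. ] F [ 2.1  3.  -2.3] w 0.276 q [ 5. 28. 94.  0. 59. 11.]
theta 1.462 r 0.0586  Ft -1.8 Fr 3.3
xyz [[-0.001, -0.007, 0.003], [-0.001, -0.014, 0.003], [-0.002, -0.021, 0.003], [-0.002, -0.028, 0.003], [-0.003, -0.035, 0.003]] roll [-0.033, -0.071, -0.109, -0.147, -0.185]
```

step_arm:
  claw: [0,0,0,0,0]
  xyz:
    - [0.001,-0.007,0]
    - [0,-0.014,0]
    - [0,-0.021,0]
    - [-0.001,-0.028,0]
    - [-0.002,-0.035,0]
  roll: [-0.03,-0.07,-0.11,-0.15,-0.19]

```text
clock: 10.25
position: [0.5447, 0.0864, 0.1569]
tool_rot: [180.0, -0.0, 92.7]
ft_force: [11.6, 3.4, -8.6]
width: 0.281
```

Run:
```python
from h import *
th=pol()
arc(th+np.arange(1,6)*.03,.0585)
```

```text
t 10.25 p [0.5447 0.0864 0.1569] rot [180.   -0.   92.7] F [11.6  3.4 -8.6] w 0.281 q [ 5. 27. 95.  0. 58.  2.]
theta 1.603 r 0.0588  Ft -11.7 Fr 3.0
xyz [[-0.001, -0.007, 0.004], [-0.001, -0.014, 0.004], [-0.002, -0.021, 0.004], [-0.002, -0.028, 0.004], [-0.003, -0.035, 0.004]] roll [-0.019, -0.057, -0.095, -0.133, -0.172]
```

step_arm:
  claw: [0,0]
  xyz:
    - [0.001,-0.007,0]
    - [0.001,-0.01,0]
  roll: [-0.02,-0.04]

```text
clock: 10.5
position: [0.543, 0.0864, 0.157]
tool_rot: [179.8, -0.0, 94.6]
ft_force: [16.2, 1.4, -11.2]
width: 0.28
```

Run:
```python
from h import *
th=pol()
arc(th+np.arange(1,6)*.03,.0587)
```

```text
t 10.50 p [0.543  0.0864 0.157 ] rot [179.8  -0.   94.6] F [ 16.2   1.4 -11.2] w 0.28 q [ 5. 27. 95.  0. 58.  1.]
theta 1.631 r 0.0588  Ft -16.3 Fr 0.4
xyz [[-0.001, -0.007, 0.004], [-0.001, -0.014, 0.004], [-0.001, -0.021, 0.004], [-0.002, -0.028, 0.004], [-0.003, -0.035, 0.004]] roll [-0.013, -0.051, -0.089, -0.128, -0.166]
```

Run:
```python
from h import *
import cv2
a=cams.get_image("wrist")[:,:,::-1];cv2.imwrite("pics/w3.png",a)
b=cams.get_image("scene")[:,:,::-1][150:330,220:460];cv2.imwrite("pics/s3.png",cv2.resize(b,None,fx=3.3,fy=3.3,interpolation=cv2.INTER_CUBIC))
s=pol();print(robot.state()["moment"])
```

```text
t 10.60 p [0.543  0.0864 0.157 ] rot [179.8  -0.   94.6] F [ 14.5   1.4 -10.4] w 0.277 q [ 5. 27. 95.  0. 58.  1.]
theta 1.631 r 0.0589  Ft -14.6 Fr 0.6
[ 0.22264872 -2.3636638   0.04403115]
```

View pics/w3.png

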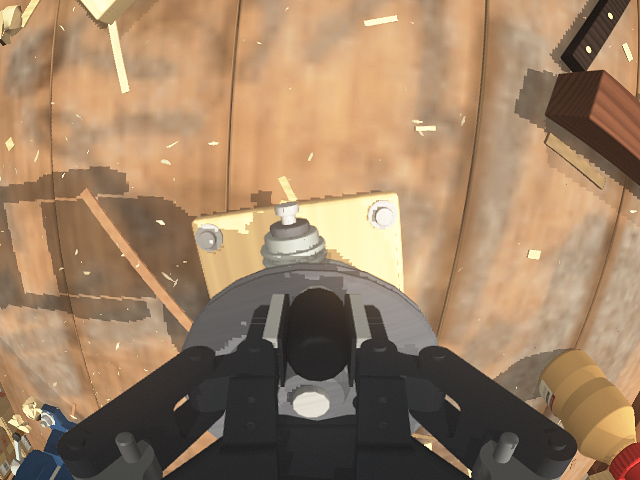

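View pics/s3.png

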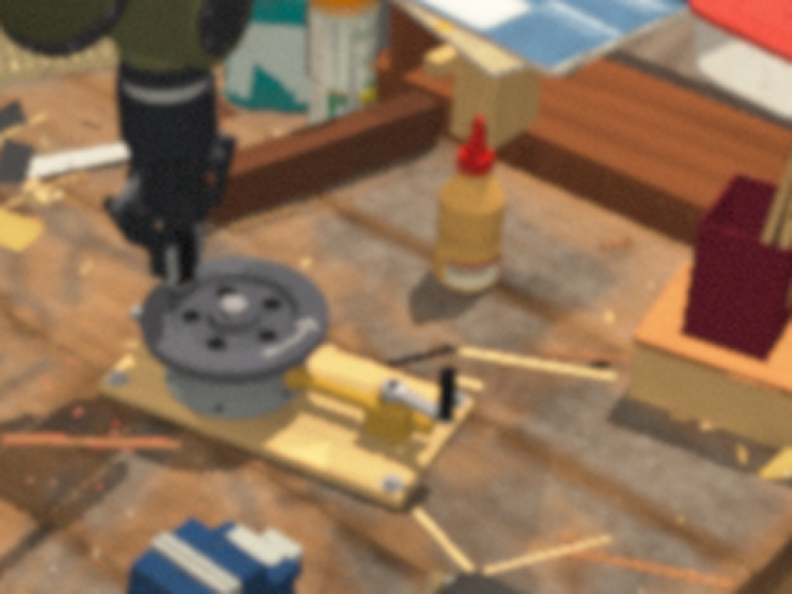

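step_arm:
  claw: [0,0]
  xyz:
    - [0,-0.005,0]
    - [0,-0.01,0]
  roll: [-0.02,-0.04]

```text
clock: 10.85
position: [0.5415, 0.0863, 0.1569]
tool_rot: [179.6, -0.0, 96.5]
ft_force: [9.9, 3.4, -8.2]
width: 0.281
```

Run:
```python
from h import *
th=pol()
```

```text
t 10.85 p [0.5415 0.0863 0.1569] rot [179.6  -0.   96.5] F [ 9.9  3.4 -8.2] w 0.281 q [ 5. 26. 96.  0. 58. -1.]
theta 1.658 r 0.0588  Ft -10.2 Fr 2.5
```

step_arm:
  claw: [0,0]
  xyz:
    - [0,-0.005,0]
    - [0,-0.01,0]
  roll: [-0.02,-0.04]

```text
clock: 11.1
position: [0.5396, 0.0862, 0.1569]
tool_rot: [179.5, -0.0, 98.4]
ft_force: [13.1, 3.7, -9.3]
width: 0.282
```

Run:
```python
from h import *
th=pol()
```

```text
t 11.10 p [0.5396 0.0862 0.1569] rot [179.5  -0.   98.4] F [13.1  3.7 -9.3] w 0.282 q [ 5. 26. 96.  0. 57. -3.]
theta 1.691 r 0.0589  Ft -13.4 Fr 2.1
```

step_arm:
  claw: [0,0]
  xyz:
    - [0,-0.005,0]
    - [0,-0.01,0]
  roll: [-0.02,-0.04]

```text
clock: 11.35
position: [0.5379, 0.086, 0.1569]
tool_rot: [179.3, 0.0, 100.2]
ft_force: [14.9, 5.4, -11.7]
width: 0.281
```

Run:
```python
from h import *
th=pol()
```

```text
t 11.35 p [0.5379 0.086  0.1569] rot [179.3   0.  100.2] F [ 14.9   5.4 -11.7] w 0.281 q [ 5. 26. 96.  0. 57. -5.]
theta 1.720 r 0.0589  Ft -15.6 Fr 3.1
```

step_arm:
  claw: [0,0]
  xyz:
    - [0,-0.005,0]
    - [0,-0.01,0]
  roll: [-0.02,-0.03]

```text
clock: 11.6
position: [0.5359, 0.0857, 0.1568]
tool_rot: [179.2, 0.0, 101.7]
ft_force: [7.3, 4.3, -3.0]
width: 0.279
```

Run:
```python
from h import *
th=pol()
```

```text
t 11.60 p [0.5359 0.0857 0.1568] rot [179.2   0.  101.7] F [ 7.3  4.3 -3. ] w 0.279 q [ 5. 26. 97.  0. 57. -7.]
theta 1.754 r 0.0590  Ft -7.9 Fr 2.9
```

step_arm:
  claw: [0,0]
  xyz:
    - [0,-0.004,0]
    - [0,-0.004,0]
  roll: [-0.02,-0.02]

```text
clock: 11.85
position: [0.535, 0.0856, 0.1569]
tool_rot: [179.2, 0.0, 102.7]
ft_force: [6.2, 2.9, -3.9]
width: 0.279
```

Run:
```python
from h import *
th=pol()
```

```text
t 11.85 p [0.535  0.0856 0.1569] rot [179.2   0.  102.7] F [ 6.2  2.9 -3.9] w 0.279 q [ 5. 26. 97.  0. 57. -8.]
theta 1.769 r 0.0590  Ft -6.7 Fr 1.7
```

step_arm:
  claw: [0,0]
  xyz:
    - [0,-0.004,0]
    - [0,-0.008,0]
  roll: [-0.02,-0.04]

```text
clock: 12.1
position: [0.5334, 0.0853, 0.1569]
tool_rot: [179.1, 0.1, 104.6]
ft_force: [10.8, 4.5, -6.9]
width: 0.281
```

Run:
```python
from h import *
th=pol()
```

```text
t 12.10 p [0.5334 0.0853 0.1569] rot [1.791e+02 1.000e-01 1.046e+02] F [10.8  4.5 -6.9] w 0.281 q [ 5. 25. 97.  0. 56. -9.]
theta 1.796 r 0.0591  Ft -11.5 Fr 2.0
```

step_arm:
  claw: [0,0,0]
  xyz:
    - [0,-0.005,0]
    - [0,-0.01,0]
    - [-0.001,-0.014,0]
  roll: [-0.02,-0.04,-0.06]

```text
clock: 12.48
position: [0.5311, 0.0847, 0.157]
tool_rot: [178.9, 0.1, 107.3]
ft_force: [19.0, 9.3, -13.2]
width: 0.277
```

Run:
```python
from h import *
th=pol()
```

```text
t 12.47 p [0.5311 0.0847 0.157 ] rot [1.789e+02 1.000e-01 1.073e+02] F [ 19.    9.3 -13.2] w 0.277 q [  5.  25.  98.   0.  56. -12.]
theta 1.836 r 0.0591  Ft -20.8 Fr 4.0
```

step_arm:
  claw: [0,0,0,0]
  xyz:
    - [0,-0.005,0]
    - [0,-0.009,0]
    - [-0.001,-0.013,0]
    - [-0.001,-0.017,0]
  roll: [-0.02,-0.04,-0.06,-0.08]

```text
clock: 12.98
position: [0.5275, 0.0838, 0.1569]
tool_rot: [178.8, 0.1, 111.0]
ft_force: [11.6, 8.9, -7.8]
width: 0.279
```

Run:
```python
from h import *
th=pol()
```

```text
t 12.97 p [0.5275 0.0838 0.1569] rot [1.788e+02 1.000e-01 1.110e+02] F [11.6  8.9 -7.8] w 0.279 q [  5.  25.  98.   0.  56. -16.]
theta 1.898 r 0.0592  Ft -13.8 Fr 4.7
```

step_arm:
  claw: [0,0,0,0]
  xyz:
    - [0.001,-0.005,0]
    - [0.001,-0.009,0]
    - [0.001,-0.013,0]
    - [0,-0.017,0]
  roll: [-0.02,-0.04,-0.06,-0.08]

```text
clock: 13.48
position: [0.5249, 0.083, 0.157]
tool_rot: [178.5, 0.3, 114.7]
ft_force: [21.7, 11.6, -15.3]
width: 0.28
```

Run:
```python
from h import *
th=pol()
```

```text
t 13.47 p [0.5249 0.083  0.157 ] rot [178.5   0.3 114.7] F [ 21.7  11.6 -15.3] w 0.28 q [  5.  24.  99.   0.  55. -20.]
theta 1.945 r 0.0594  Ft -24.4 Fr 2.9
```

Run:
```python
from h import *
import cv2
a=cams.get_image("wrist")[:,:,::-1];cv2.imwrite("pics/w4.png",a)
pol()
a=cams.get_image("scene")[:,:,::-1];b=a[190:310,220:380];cv2.imwrite("pics/s4.png",cv2.resize(b,None,fx=5,fy=5,interpolation=cv2.INTER_CUBIC))
pol()
```

```text
t 13.53 p [0.5249 0.083  0.1569] rot [178.5   0.2 114.8] F [ 20.4  11.4 -14.8] w 0.281 q [  5.  24.  99.   0.  55. -20.]
theta 1.945 r 0.0594  Ft -23.1 Fr 3.1
t 13.57 p [0.5249 0.083  0.157 ] rot [178.5   0.3 114.7] F [ 20.8  10.7 -12.5] w 0.28 q [  5.  24.  99.   0.  55. -20.]
theta 1.945 r 0.0594  Ft -23.2 Fr 2.3
```

View pics/w4.png

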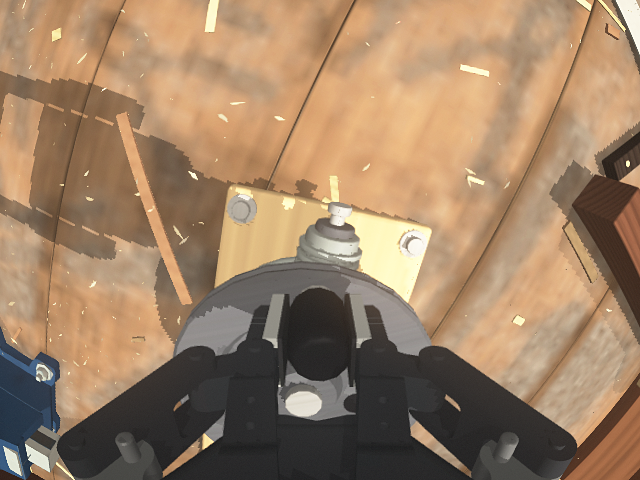

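View pics/s4.png

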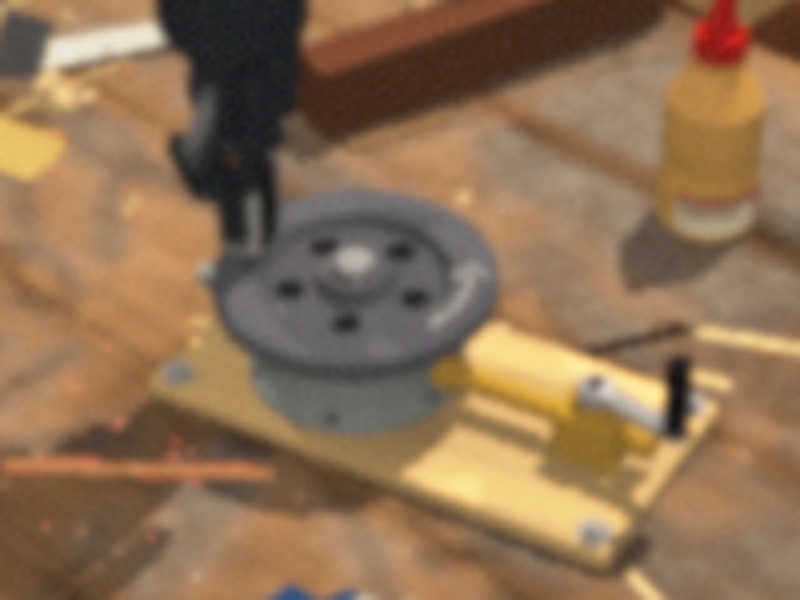

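step_arm:
  claw: [0,0,0,0]
  xyz:
    - [0,-0.005,0]
    - [0,-0.01,0]
    - [0,-0.014,0]
    - [-0.001,-0.018,0]
  roll: [0,-0.01,-0.03,-0.05]

```text
clock: 14.08
position: [0.5212, 0.0815, 0.1568]
tool_rot: [178.4, 0.3, 117.1]
ft_force: [9.0, 11.4, -5.7]
width: 0.279
```

```bash
cat >> h.py <<'E'
def pol():
    s=st();a,b,g=np.radians(s["tool_rot"])
    from scipy.spatial.transform import Rotation as Ro
    Rm=Ro.from_euler("xyz",[a,b,g]).as_matrix()
    gp=s["position"]+Rm[:,2]*.054
    d=gp[:2]-H;th=np.arctan2(d[1],d[0]);t=np.array([-np.sin(th),np.cos(th)]);r=np.array([np.cos(th),np.sin(th)])
    print("theta_grasp %.3f r %.4f z %.4f  Ft %.1f Fr %.1f"%(th,np.hypot(*d),gp[2],s["ft_force"][:2]@t,s["ft_force"][:2]@r));return th
E
python3 - <<'E'
from h import *
th=pol()
E
```

```text
t 14.07 p [0.5212 0.0815 0.1568] rot [178.4   0.3 117.1] F [ 9.  11.4 -5.7] w 0.279 q [  5.  24. 100.   0.  55. -23.]
theta_grasp 1.986 r 0.0593 z 0.1029  Ft -12.8 Fr 6.8
```

step_arm:
  claw: [0,0,0,0]
  xyz:
    - [0.001,-0.005,0]
    - [0.001,-0.01,0]
    - [0.001,-0.014,0]
    - [0,-0.018,0]
  roll: [-0.02,-0.04,-0.05,-0.07]

```text
clock: 14.58
position: [0.5184, 0.0803, 0.1569]
tool_rot: [178.2, 0.4, 120.3]
ft_force: [22.2, 14.5, -14.1]
width: 0.279
```

Run:
```python
from h import *
th=pol()
```

```text
t 14.57 p [0.5184 0.0803 0.1569] rot [178.2   0.4 120.3] F [ 22.2  14.5 -14.1] w 0.279 q [  5.  23. 100.   1.  55. -26.]
theta_grasp 2.033 r 0.0594 z 0.1029  Ft -26.3 Fr 3.1
```

step_arm:
  claw: [0,0,0,0]
  xyz:
    - [0,-0.005,0]
    - [0,-0.01,0]
    - [0,-0.014,0]
    - [-0.001,-0.018,0]
  roll: [-0.01,-0.02,-0.04,-0.06]

```text
clock: 15.08
position: [0.5152, 0.0787, 0.1569]
tool_rot: [178.0, 0.5, 123.1]
ft_force: [11.9, 13.4, -8.2]
width: 0.277
```

Run:
```python
from h import *
th=pol()
```

```text
t 15.07 p [0.5152 0.0787 0.1569] rot [178.    0.5 123.1] F [11.9 13.4 -8.2] w 0.277 q [  4.  23. 101.   1.  54. -29.]
theta_grasp 2.091 r 0.0595 z 0.1029  Ft -17.0 Fr 5.7
```

step_arm:
  claw: [0,0,0,0]
  xyz:
    - [0.001,-0.005,0]
    - [0.001,-0.01,0]
    - [0.001,-0.014,0]
    - [0,-0.018,0]
  roll: [-0.01,-0.03,-0.05,-0.07]

```text
clock: 15.58
position: [0.5127, 0.0774, 0.1569]
tool_rot: [177.8, 0.6, 126.3]
ft_force: [22.8, 18.3, -15.9]
width: 0.28
```

Run:
```python
from h import *
th=pol()
```

```text
t 15.57 p [0.5127 0.0774 0.1569] rot [177.8   0.6 126.3] F [ 22.8  18.3 -15.9] w 0.28 q [  4.  22. 102.   1.  54. -32.]
theta_grasp 2.134 r 0.0596 z 0.1030  Ft -29.1 Fr 3.3
```

step_arm:
  claw: [0,0]
  xyz:
    - [0,0,0]
    - [0,0,0]
  roll: [0,0]

```text
clock: 15.82
position: [0.5134, 0.0779, 0.1568]
tool_rot: [177.7, 0.7, 126.4]
ft_force: [14.2, 8.2, -11.3]
width: 0.276
```

Run:
```python
from h import *
th=pol(); print(robot.state()["moment"], robot.state()["effort"])
```

```text
t 15.82 p [0.5134 0.0779 0.1568] rot [177.7   0.7 126.4] F [ 14.2   8.2 -11.3] w 0.276 q [  4.  23. 101.   1.  54. -33.]
theta_grasp 2.118 r 0.0597 z 0.1029  Ft -16.4 Fr -0.4
[ 0.91654766 -1.52479263  0.03157182] [-3.20275851e+00 -5.78680837e+01 -2.64919621e+01 -1.03663389e+00
  2.60911234e+00  1.04279380e-02]
```

step_arm:
  claw: [0,0,0,0]
  xyz:
    - [0,-0.005,0]
    - [0,-0.01,0]
    - [0,-0.015,0]
    - [0,-0.02,0]
  roll: [-0.01,-0.02,-0.04,-0.06]

```text
clock: 16.32
position: [0.5099, 0.0757, 0.1568]
tool_rot: [177.6, 0.8, 129.2]
ft_force: [11.4, 11.5, -7.6]
width: 0.28
```

Run:
```python
from h import *
th=pol()
```

```text
t 16.32 p [0.5099 0.0757 0.1568] rot [177.6   0.8 129.2] F [11.4 11.5 -7.6] w 0.28 q [  4.  22. 102.   1.  53. -36.]
theta_grasp 2.185 r 0.0598 z 0.1029  Ft -16.0 Fr 2.8
```

step_arm:
  claw: [0,0,0]
  xyz:
    - [0,-0.005,0]
    - [0,-0.01,0]
    - [0,-0.014,0]
  roll: [-0.01,-0.03,-0.05]

```text
clock: 16.7
position: [0.5075, 0.074, 0.1568]
tool_rot: [177.5, 0.9, 131.6]
ft_force: [9.2, 9.5, -4.0]
width: 0.276
```

Run:
```python
from h import *
th=pol()
```

```text
t 16.70 p [0.5075 0.074  0.1568] rot [177.5   0.9 131.6] F [ 9.2  9.5 -4. ] w 0.276 q [  4.  22. 103.   1.  53. -38.]
theta_grasp 2.233 r 0.0599 z 0.1028  Ft -13.1 Fr 1.8
```

step_arm:
  claw: [0,0,0]
  xyz:
    - [0,-0.005,0]
    - [0,-0.01,0]
    - [0,-0.014,0]
  roll: [-0.01,-0.03,-0.05]

```text
clock: 17.08
position: [0.5044, 0.0716, 0.1567]
tool_rot: [177.6, 1.0, 133.9]
ft_force: [-1.9, 1.8, 4.1]
width: 0.277
```

Run:
```python
from h import *
th=pol()
```

```text
t 17.07 p [0.5044 0.0716 0.1567] rot [177.6   1.  133.9] F [-1.9  1.8  4.1] w 0.277 q [  4.  21. 103.   1.  53. -41.]
theta_grasp 2.299 r 0.0600 z 0.1027  Ft 0.2 Fr 2.6
```

step_arm:
  claw: [0,0,0]
  xyz:
    - [0,-0.004,0]
    - [0,-0.008,0]
    - [0,-0.011,0]
  roll: [-0.01,-0.03,-0.05]

```text
clock: 17.45
position: [0.5023, 0.0697, 0.1567]
tool_rot: [177.7, 1.0, 136.2]
ft_force: [-1.2, 3.8, 5.0]
width: 0.277
```

Run:
```python
from h import *
th=pol()
```

```text
t 17.45 p [0.5023 0.0697 0.1567] rot [177.7   1.  136.2] F [-1.2  3.8  5. ] w 0.277 q [  3.  21. 103.   1.  53. -43.]
theta_grasp 2.346 r 0.0601 z 0.1027  Ft -1.8 Fr 3.6
```

step_arm:
  claw: [0,0,0]
  xyz:
    - [0.001,-0.004,0]
    - [0.001,-0.008,0]
    - [0,-0.011,0]
  roll: [-0.01,-0.03,-0.05]

```text
clock: 17.82
position: [0.5003, 0.0677, 0.1567]
tool_rot: [177.7, 1.1, 138.5]
ft_force: [-2.6, 3.9, 7.6]
width: 0.281
```

Run:
```python
from h import *
th=pol()
```

```text
t 17.82 p [0.5003 0.0677 0.1567] rot [177.7   1.1 138.5] F [-2.6  3.9  7.6] w 0.281 q [  3.  21. 104.   1.  53. -46.]
theta_grasp 2.394 r 0.0602 z 0.1027  Ft -1.1 Fr 4.5
```

step_arm:
  claw: [0,0]
  xyz:
    - [0,0,0]
    - [0,0,0]
  roll: [0,0]

```text
clock: 18.08
position: [0.5002, 0.0676, 0.1567]
tool_rot: [177.7, 1.1, 138.6]
ft_force: [-3.0, 1.1, 5.9]
width: 0.281
```

Run:
```python
from h import *
th=pol()
import cv2
a=cams.get_image("wrist")[:,:,::-1];cv2.imwrite("pics/w5.png",a)
a=cams.get_image("scene")[:,:,::-1];cv2.imwrite("pics/s5.png",a)
th=pol()
```

```text
t 18.07 p [0.5002 0.0676 0.1567] rot [177.7   1.1 138.6] F [-3.   1.1  5.9] w 0.281 q [  3.  21. 104.   1.  53. -46.]
theta_grasp 2.396 r 0.0602 z 0.1027  Ft 1.2 Fr 3.0
t 18.18 p [0.5002 0.0676 0.1567] rot [177.7   1.1 138.6] F [-2.1  0.5  5.6] w 0.277 q [  3.  21. 104.   1.  53. -46.]
theta_grasp 2.396 r 0.0602 z 0.1027  Ft 1.0 Fr 1.9
```

View pics/w5.png

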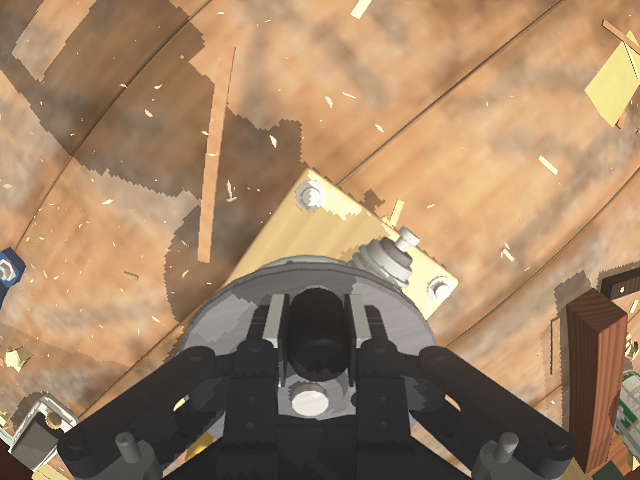

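View pics/s5.png

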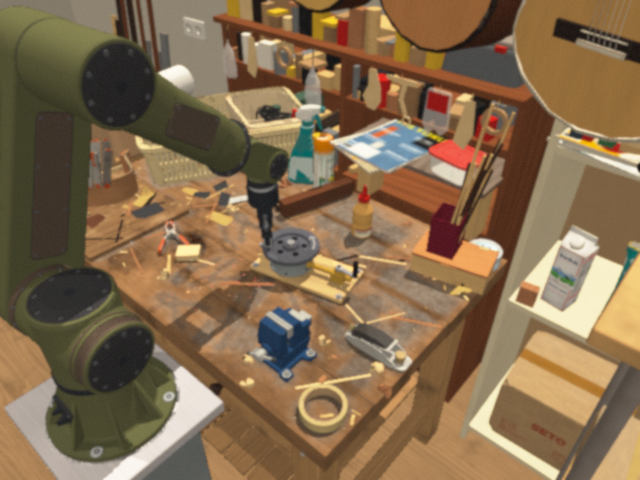

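step_arm:
  claw: [0,0,0]
  xyz:
    - [0,-0.004,0]
    - [0,-0.007,0]
    - [0,-0.01,0]
  roll: [-0.01,-0.03,-0.05]

```text
clock: 18.55
position: [0.4985, 0.0658, 0.1567]
tool_rot: [177.8, 1.2, 140.9]
ft_force: [-2.0, 2.7, 6.3]
width: 0.279
```

Run:
```python
from h import *
th=pol()
```

```text
t 18.55 p [0.4985 0.0658 0.1567] rot [177.8   1.2 140.9] F [-2.   2.7  6.3] w 0.279 q [  3.  21. 104.   1.  53. -48.]
theta_grasp 2.438 r 0.0603 z 0.1027  Ft -0.8 Fr 3.3
```

step_arm:
  claw: [0,0,0]
  xyz:
    - [0,-0.004,0]
    - [0,-0.008,0]
    - [-0.001,-0.012,0]
  roll: [-0.01,-0.03,-0.05]

```text
clock: 18.92
position: [0.4967, 0.0636, 0.1566]
tool_rot: [177.8, 1.3, 143.2]
ft_force: [-2.5, 7.6, 5.9]
width: 0.272
```

Run:
```python
from h import *
th=pol()
```

```text
t 18.93 p [0.4967 0.0636 0.1566] rot [177.8   1.3 143.2] F [-2.5  7.6  5.9] w 0.272 q [  3.  21. 104.   1.  53. -51.]
theta_grasp 2.484 r 0.0603 z 0.1027  Ft -4.5 Fr 6.6
```

step_arm:
  claw: [0,0.33,0.33,0.33]
  xyz:
    - [0,0,0]
    - [0,0,0]
    - [0,0,0]
    - [0,0,0]
  roll: [0,0,0,0]

```text
clock: 19.42
position: [0.4968, 0.0635, 0.1566]
tool_rot: [177.8, 1.3, 143.2]
ft_force: [-0.6, -0.2, -0.0]
width: 0.333
```

Run:
```python
from h import *
th=pol()
import cv2
a=cams.get_image("wrist")[:,:,::-1];cv2.imwrite("pics/w6.png",cv2.resize(a[260:440,200:440],None,fx=3.3,fy=3.3,interpolation=cv2.INTER_CUBIC))
th=pol()
```

```text
t 19.43 p [0.4968 0.0635 0.1566] rot [177.8   1.3 143.2] F [-0.6 -0.2 -0. ] w 0.333 q [  3.  21. 104.   1.  53. -51.]
theta_grasp 2.485 r 0.0601 z 0.1026  Ft 0.5 Fr 0.4
t 19.48 p [0.4968 0.0635 0.1566] rot [177.8   1.3 143.2] F [-0.5  0.8  0.3] w 0.33 q [  3.  21. 104.   1.  53. -51.]
theta_grasp 2.484 r 0.0602 z 0.1026  Ft -0.3 Fr 0.9
```

View pics/w6.png

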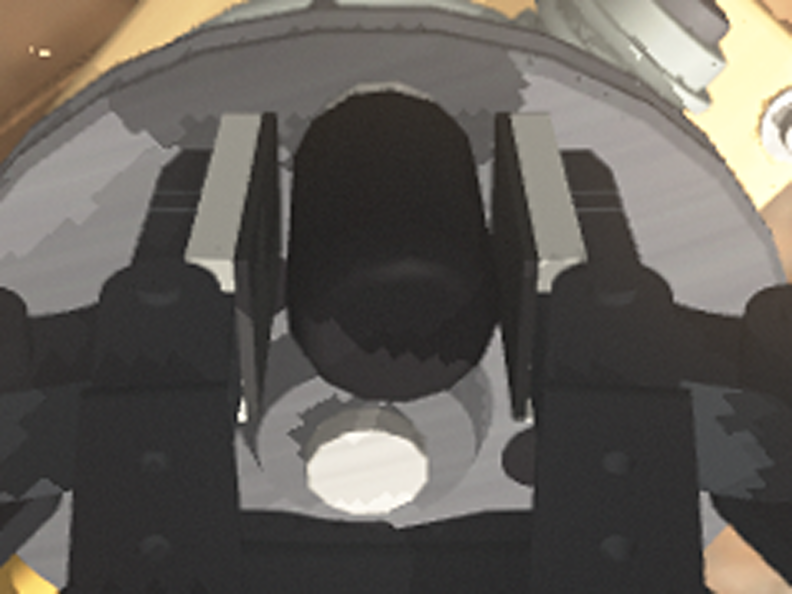

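step_arm:
  claw: [0.33,0.33,0.33,0.33]
  xyz:
    - [0,-0.004,0]
    - [0,-0.008,0]
    - [-0.001,-0.012,0]
    - [-0.001,-0.016,0]
  roll: [-0.02,-0.04,-0.06,-0.08]

```text
clock: 19.98
position: [0.4949, 0.0606, 0.1567]
tool_rot: [177.8, 1.4, 146.8]
ft_force: [4.5, 7.9, -0.7]
width: 0.329
```

Run:
```python
from h import *
th=pol()
import cv2
a=cams.get_image("wrist")[:,:,::-1];cv2.imwrite("pics/w7.png",cv2.resize(a[260:440,200:440],None,fx=3.3,fy=3.3,interpolation=cv2.INTER_CUBIC))
th=pol()
```

```text
t 19.98 p [0.4949 0.0606 0.1567] rot [177.8   1.4 146.8] F [ 4.5  7.9 -0.7] w 0.329 q [  2.  20. 105.   1.  52. -55.]
theta_grasp 2.541 r 0.0599 z 0.1027  Ft -9.0 Fr 0.7
t 20.02 p [0.4949 0.0605 0.1566] rot [177.8   1.4 146.9] F [ 3.4  5.8 -1. ] w 0.334 q [  2.  20. 105.   1.  52. -55.]
theta_grasp 2.543 r 0.0599 z 0.1027  Ft -6.6 Fr 0.5
```

View pics/w7.png

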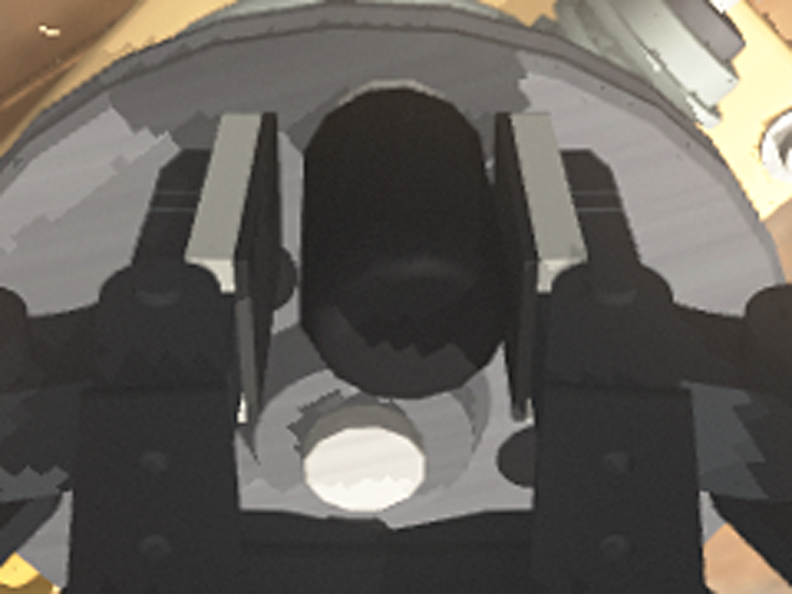

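step_arm:
  claw: [0.33,0.33]
  xyz:
    - [0,-0.004,0]
    - [0,-0.008,0]
  roll: [-0.02,-0.04]

```text
clock: 20.27
position: [0.4941, 0.0593, 0.1567]
tool_rot: [177.8, 1.5, 148.7]
ft_force: [3.4, 7.0, -1.8]
width: 0.326
```

Run:
```python
from h import *
th=pol()
```

```text
t 20.27 p [0.4941 0.0593 0.1567] rot [177.8   1.5 148.7] F [ 3.4  7.  -1.8] w 0.326 q [  2.  20. 105.   1.  52. -57.]
theta_grasp 2.565 r 0.0599 z 0.1027  Ft -7.7 Fr 1.0
```

step_arm:
  claw: [0.33,0.33,0.33]
  xyz:
    - [0,0.003,0]
    - [0,0.006,0]
    - [0,0.006,0]
  roll: [0,0,0]

```text
clock: 20.65
position: [0.4948, 0.0605, 0.1567]
tool_rot: [177.8, 1.5, 148.7]
ft_force: [-1.0, -0.0, -0.4]
width: 0.328
```

Run:
```python
from h import *
th=pol()
import cv2
a=cams.get_image("wrist")[:,:,::-1];cv2.imwrite("pics/w8.png",cv2.resize(a[260:440,200:440],None,fx=3.3,fy=3.3,interpolation=cv2.INTER_CUBIC))
th=pol()
```

```text
t 20.65 p [0.4948 0.0605 0.1567] rot [177.8   1.5 148.7] F [-1.  -0.  -0.4] w 0.328 q [  2.  20. 105.   1.  52. -57.]
theta_grasp 2.542 r 0.0599 z 0.1028  Ft 0.6 Fr 0.8
t 20.70 p [0.4948 0.0605 0.1567] rot [177.8   1.5 148.7] F [ 0.4 -0.6 -0.2] w 0.329 q [  2.  20. 105.   1.  52. -57.]
theta_grasp 2.542 r 0.0599 z 0.1027  Ft 0.3 Fr -0.7
```

View pics/w8.png

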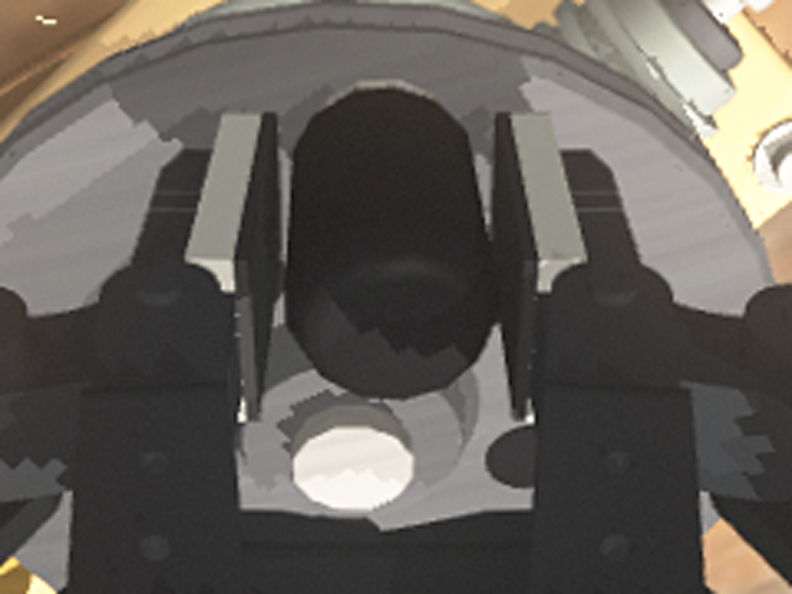

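step_arm:
  claw: [0.5,0.75,0.75,0.75,0.75,0.75]
  xyz:
    - [0,0,0]
    - [0,0,0]
    - [0,0,-0.03]
    - [0,0,-0.15]
    - [0,0,-0.3]
    - [0,0,-0.4]
  roll: [0,0,0,0,0,0]

```text
clock: 21.45
position: [0.4906, 0.0585, 0.2588]
tool_rot: [177.7, 1.6, 148.7]
ft_force: [0.1, -0.7, 0.0]
width: 0.752
```

Run:
```python
from h import *
th=pol()
import cv2
a=cams.get_image("wrist")[:,:,::-1];cv2.imwrite("pics/w9.png",a)
b=cams.get_image("top")[:,:,::-1];b=b[210:300,250:400];cv2.imwrite("pics/t9.png",cv2.resize(b,None,fx=5,fy=5,interpolation=cv2.INTER_CUBIC))
for p in [(.5465,.0275,.08),(.574,-.110,.06)]: print(proj("wrist",p))
```

```text
t 21.45 p [0.4906 0.0585 0.2588] rot [177.7   1.6 148.7] F [ 0.1 -0.7  0. ] w 0.752 q [  2.  12. 100.   1.  65. -57.]
theta_grasp 2.605 r 0.0624 z 0.2049  Ft 0.6 Fr -0.4
(np.float64(310.58701985975307), np.float64(306.92622988027165))
(np.float64(203.80878512868298), np.float64(379.56756041166284))
```

View pics/w9.png

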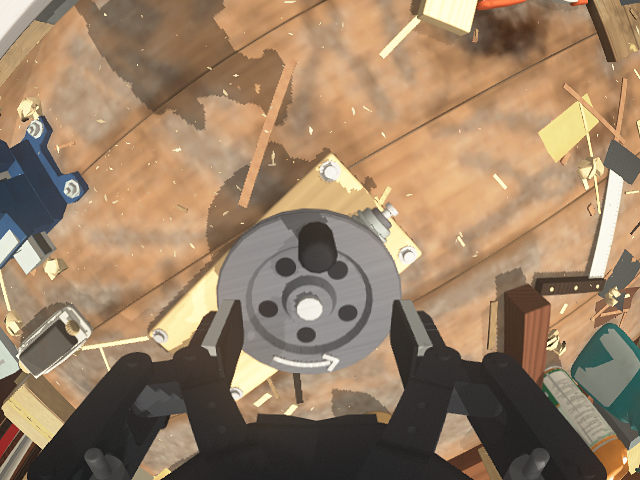

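View pics/t9.png

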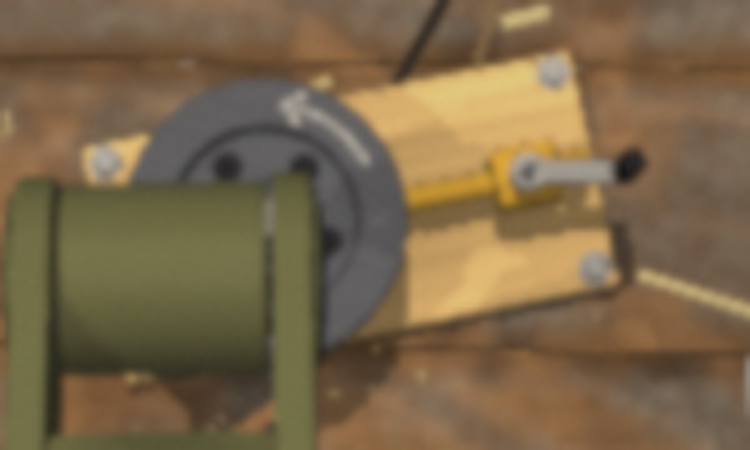

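```bash
cat >> h.py <<'E'
from scipy.spatial.transform import Rotation as Ro
def grows(T,nd=3):
    "targets: grasp point world + yaw deg"
    s=robot.state();p=s["position"];R=Ro.from_euler("xyz",s["tool_rot"],degrees=True).as_matrix()
    gp=p+R[:,2]*.054; print("grasp",gp.round(4))
    o=[];r=[]
    for x,y,z,yaw in T:
        d=R.T@(np.array([x,y,z])-gp); o.append([round(float(v)/.25,nd) for v in d])
        r.append(round(-((yaw-s["tool_rot"][2]+180)%360-180)/45,nd))
    print(o,r)
E
python3 - <<'E'
from h import *
st()
for n,(u,v),z in [("handle",(317,233),.119),("nub",(310,309),.083)]: print(n,pz("wrist",u,v,z))
grows([(.574,-.159,.20,90)])
E
```

```text
t 21.55 p [0.4911 0.0586 0.2597] rot [177.6   1.8 148.7] F [ 0.3 -1.1 -0.4] w 0.747 q [  2.  12. 100.   1.  65. -57.]
handle [0.48506594 0.06846617 0.119     ]
nub [0.54627195 0.02702063 0.083     ]
grasp [0.4937 0.0596 0.2058]
[[-0.727, -0.582, 0.022]] [np.float64(1.305)]
```

step_arm:
  claw: [0.75,0.75,0.75,0.75,0.6,0.6]
  xyz:
    - [-0.12,-0.1,0]
    - [-0.24,-0.2,0]
    - [-0.36,-0.3,0]
    - [-0.48,-0.4,0]
    - [-0.6,-0.5,0]
    - [-0.72,-0.58,0]
  roll: [0.15,0.3,0.5,0.7,0.85,1]

```text
clock: 22.3
position: [0.5699, -0.1601, 0.2585]
tool_rot: [177.1, -0.5, 103.5]
ft_force: [1.1, 0.2, 0.6]
width: 0.603
```

Run:
```python
from h import *
st()
import cv2
b=cams.get_image("top")[:,:,::-1];b=b[210:300,250:400];cv2.imwrite("pics/t10.png",cv2.resize(b,None,fx=5,fy=5,interpolation=cv2.INTER_CUBIC))
a=cams.get_image("wrist")[:,:,::-1];cv2.imwrite("pics/w10.png",a)
print(proj("wrist",(.574,-.159,.099)))
grows([(.574,-.159,.15,90),(.574,-.159,.087,90)])
```

```text
t 22.30 p [ 0.5699 -0.1601  0.2585] rot [177.1  -0.5 103.5] F [1.1 0.2 0.6] w 0.603 q [-20.  24.  84.   2.  70. -34.]
(np.float64(311.3051967972858), np.float64(244.70137861583981))
grasp [ 0.5728 -0.1603  0.2041]
[[0.002, -0.005, 0.217], [0.0, -0.018, 0.468]] [np.float64(0.299), np.float64(0.299)]
```

View pics/t10.png

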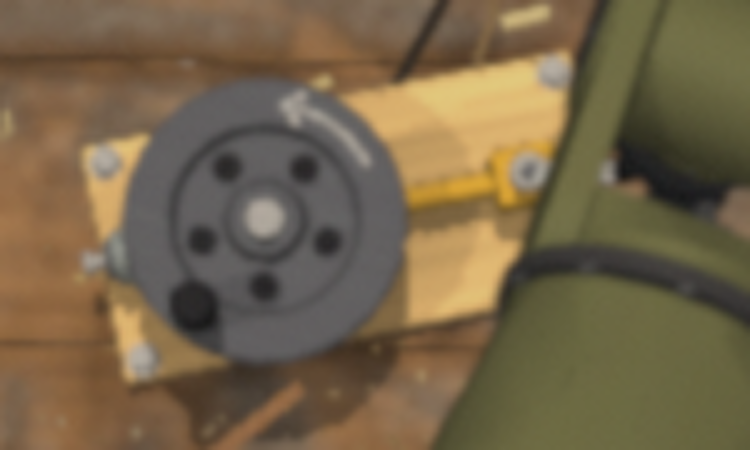

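View pics/w10.png

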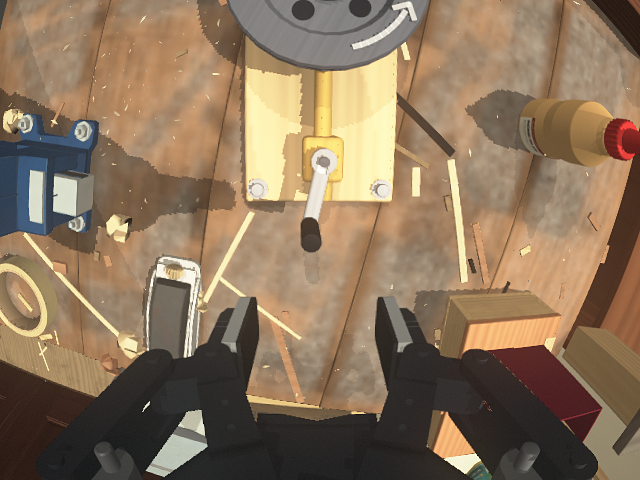

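step_arm:
  claw: [0.6,0.6,0.5,0.4]
  xyz:
    - [0.002,-0.005,0.15]
    - [0,-0.01,0.3]
    - [0,-0.018,0.46]
    - [0,-0.018,0.46]
  roll: [0.15,0.3,0.3,0.3]

```text
clock: 22.9
position: [0.5699, -0.1594, 0.1401]
tool_rot: [177.6, -1.2, 90.0]
ft_force: [0.3, 0.2, 0.7]
width: 0.399
```

Run:
```python
from h import *
st()
import cv2
a=cams.get_image("wrist")[:,:,::-1];cv2.imwrite("pics/w11.png",a)
P=np.array([.574,-.110])
grows([(*(P+.049*np.array([np.cos(np.radians(f)),np.sin(np.radians(f))])),.087,f+180) for f in (-90,-95,-100,-105,-110,-115,-120)])
```

```text
t 22.90 p [ 0.5699 -0.1594  0.1401] rot [177.6  -1.2  90. ] F [0.3 0.2 0.7] w 0.399 q [-20.  32.  90.   2.  57. -21.]
grasp [ 0.5734 -0.1587  0.0886]
[[-0.001, 0.002, 0.007], [-0.001, -0.015, 0.006], [0.002, -0.032, 0.005], [0.005, -0.049, 0.005], [0.011, -0.065, 0.004], [0.017, -0.081, 0.003], [0.025, -0.096, 0.003]] [np.float64(0.001), np.float64(0.112), np.float64(0.223), np.float64(0.334), np.float64(0.445), np.float64(0.556), np.float64(0.667)]
```

View pics/w11.png

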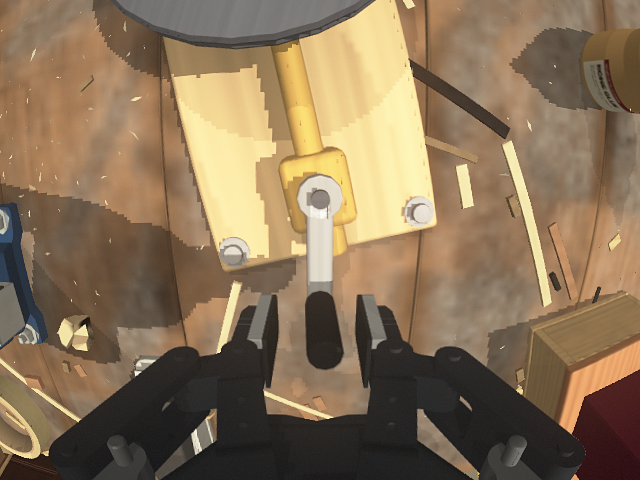

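step_arm:
  claw: [0.22,0.22,0.22,0.22,0.22,0.22,0.22,0.22,0.22,0.22,0.22,0.22]
  xyz:
    - [0,0,0]
    - [0,0,0]
    - [-0.001,-0.007,0]
    - [-0.001,-0.015,0]
    - [0,-0.023,0]
    - [0.002,-0.032,0]
    - [0.003,-0.04,0]
    - [0.005,-0.049,0]
    - [0.008,-0.057,0]
    - [0.011,-0.065,0]
    - [0.014,-0.073,0]
    - [0.017,-0.081,0]
  roll: [0,0,0.05,0.11,0.16,0.22,0.28,0.33,0.39,0.44,0.5,0.55]

```text
clock: 24.45
position: [0.5514, -0.1557, 0.1433]
tool_rot: [177.9, -2.1, 65.2]
ft_force: [3.0, 0.2, 2.2]
width: 0.22
```

Run:
```python
from h import *
st()
P=np.array([.574,-.110])
grows([(*(P+.049*np.array([np.cos(np.radians(f)),np.sin(np.radians(f))])),.087,f+180) for f in -115-2.5*np.arange(1,13)])
```

```text
t 24.45 p [ 0.5514 -0.1557  0.1433] rot [177.9  -2.1  65.2] F [3.  0.2 2.2] w 0.22 q [-20.  30.  93.   2.  55.   3.]
grasp [ 0.554  -0.1547  0.0894]
[[-0.0, -0.012, 0.009], [0.0, -0.021, 0.009], [0.001, -0.029, 0.009], [0.003, -0.037, 0.008], [0.004, -0.046, 0.008], [0.006, -0.054, 0.008], [0.009, -0.062, 0.008], [0.011, -0.07, 0.007], [0.015, -0.078, 0.007], [0.018, -0.086, 0.007], [0.022, -0.094, 0.007], [0.026, -0.101, 0.007]] [np.float64(0.06), np.float64(0.116), np.float64(0.171), np.float64(0.227), np.float64(0.283), np.float64(0.338), np.float64(0.394), np.float64(0.449), np.float64(0.505), np.float64(0.56), np.float64(0.616), np.float64(0.671)]
```

step_arm:
  claw: [0.22,0.22,0.22,0.22,0.22,0.22,0.22,0.22,0.22,0.22,0.22]
  xyz:
    - [0,-0.01,0.005]
    - [0,-0.02,0.008]
    - [0.001,-0.028,0.008]
    - [0.003,-0.037,0.008]
    - [0.004,-0.046,0.008]
    - [0.006,-0.054,0.008]
    - [0.009,-0.062,0.008]
    - [0.011,-0.07,0.007]
    - [0.015,-0.078,0.007]
    - [0.018,-0.086,0.007]
    - [0.022,-0.094,0.007]
  roll: [0.06,0.12,0.17,0.23,0.28,0.34,0.39,0.45,0.5,0.56,0.62]

```text
clock: 25.82
position: [0.5331, -0.1412, 0.1424]
tool_rot: [179.0, -2.9, 37.2]
ft_force: [1.4, -2.7, 2.2]
width: 0.217
```

Run:
```python
from h import *
st()
P=np.array([.574,-.110])
grows([(*(P+.049*np.array([np.cos(np.radians(f)),np.sin(np.radians(f))])),.087,f+180) for f in -142.5-2.5*np.arange(1,13)])
```

```text
t 25.82 p [ 0.5331 -0.1412  0.1424] rot [179.   -2.9  37.2] F [ 1.4 -2.7  2.2] w 0.217 q [-19.  27.  97.   2.  54.  32.]
grasp [ 0.5359 -0.1402  0.0885]
[[-0.002, -0.012, 0.006], [-0.001, -0.02, 0.006], [-0.0, -0.029, 0.005], [0.001, -0.037, 0.005], [0.003, -0.046, 0.005], [0.005, -0.054, 0.005], [0.007, -0.062, 0.005], [0.01, -0.07, 0.005], [0.013, -0.078, 0.005], [0.016, -0.086, 0.005], [0.02, -0.094, 0.005], [0.024, -0.101, 0.005]] [np.float64(0.049), np.float64(0.105), np.float64(0.16), np.float64(0.216), np.float64(0.272), np.float64(0.327), np.float64(0.383), np.float64(0.438), np.float64(0.494), np.float64(0.549), np.float64(0.605), np.float64(0.66)]
```

step_arm:
  claw: [0.22,0.22,0.22,0.22,0.22,0.22,0.22,0.22,0.22]
  xyz:
    - [0,-0.01,0.004]
    - [0,-0.02,0.005]
    - [0,-0.029,0.005]
    - [0.001,-0.037,0.005]
    - [0.003,-0.046,0.005]
    - [0.005,-0.054,0.005]
    - [0.007,-0.062,0.005]
    - [0.01,-0.07,0.005]
    - [0.013,-0.077,0.005]
  roll: [0.05,0.1,0.16,0.22,0.27,0.33,0.38,0.44,0.49]

```text
clock: 26.95
position: [0.5246, -0.1242, 0.1424]
tool_rot: [-179.9, -3.2, 15.1]
ft_force: [-0.5, -3.8, 2.1]
width: 0.216
```

Run:
```python
from h import *
st()
P=np.array([.574,-.110])
grows([(*(P+.049*np.array([np.cos(np.radians(f)),np.sin(np.radians(f))])),.087,f+180) for f in -165-1.5*np.arange(1,7)])
```

```text
t 26.95 p [ 0.5246 -0.1242  0.1424] rot [-179.9   -3.2   15.1] F [-0.5 -3.8  2.1] w 0.216 q [-18.  26.  99.   2.  53.  56.]
grasp [ 0.5275 -0.1234  0.0884]
[[-0.003, -0.009, 0.006], [-0.003, -0.014, 0.006], [-0.002, -0.019, 0.006], [-0.002, -0.024, 0.006], [-0.001, -0.029, 0.006], [-0.0, -0.034, 0.006]] [np.float64(0.035), np.float64(0.068), np.float64(0.101), np.float64(0.135), np.float64(0.168), np.float64(0.201)]
```

step_arm:
  claw: [0.22,0.22,0.22,0.22]
  xyz:
    - [-0.001,-0.007,0.003]
    - [-0.001,-0.013,0.004]
    - [-0.001,-0.018,0.004]
    - [-0.001,-0.023,0.004]
  roll: [0.03,0.06,0.09,0.12]

```text
clock: 27.45
position: [0.5231, -0.1187, 0.1415]
tool_rot: [-179.6, -3.2, 9.6]
ft_force: [1.5, -2.4, 1.8]
width: 0.22
```

Run:
```python
from h import *
st()
grows([])
```

```text
t 27.45 p [ 0.5231 -0.1187  0.1415] rot [-179.6   -3.2    9.6] F [ 1.5 -2.4  1.8] w 0.22 q [-17.  26.  99.   2.  52.  62.]
grasp [ 0.526  -0.1178  0.0876]
[] []
```

step_arm:
  claw: [0.22,0.22,0.22]
  xyz:
    - [0,-0.004,0]
    - [0,-0.008,0]
    - [0,-0.011,0]
  roll: [0.02,0.04,0.06]

```text
clock: 27.82
position: [0.5232, -0.1175, 0.1418]
tool_rot: [-179.6, -3.3, 6.8]
ft_force: [7.8, -21.1, -4.2]
width: 0.218
```

Run:
```python
from h import *
st()
grows([])
```

```text
t 27.82 p [ 0.5232 -0.1175  0.1418] rot [-179.6   -3.3    6.8] F [  7.8 -21.1  -4.2] w 0.218 q [-17.  26.  99.   2.  52.  65.]
grasp [ 0.5262 -0.1168  0.0879]
[] []
```

step_arm:
  claw: [0.22,0.3,0.4,0.4,0.4,0.4]
  xyz:
    - [0,0.005,0]
    - [0,0.007,0]
    - [0,0.007,0]
    - [0,0.007,-0.1]
    - [0,0.007,-0.25]
    - [0,0.007,-0.45]
  roll: [0,0,0,0,0,0]

```text
clock: 28.58
position: [0.5165, -0.1203, 0.2545]
tool_rot: [-179.6, -3.2, 6.8]
ft_force: [0.7, 0.6, -0.1]
width: 0.397
```

Run:
```python
from h import *
st()
import cv2
a=cams.get_image("wrist")[:,:,::-1];cv2.imwrite("pics/w12.png",a)
```

```text
t 28.57 p [ 0.5165 -0.1203  0.2545] rot [-179.6   -3.2    6.8] F [ 0.7  0.6 -0.1] w 0.397 q [-18.  16.  95.   2.  66.  65.]
```

View pics/w12.png

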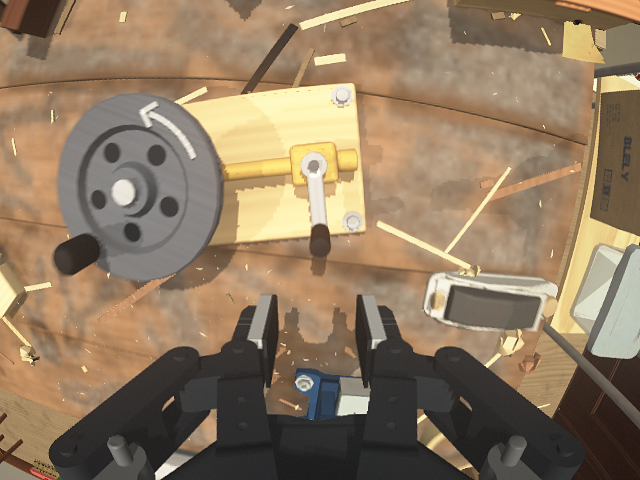

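step_arm:
  claw: [0.4,0.4,0.4,0.4]
  xyz:
    - [-0.1,0.1,-0.1]
    - [-0.25,0.25,-0.15]
    - [-0.4,0.4,-0.2]
    - [-0.5,0.5,-0.2]
  roll: [0,0,0,0]

```text
clock: 29.12
position: [0.4046, -0.2615, 0.304]
tool_rot: [-179.9, -3.8, 6.8]
ft_force: [-0.1, 0.9, -0.0]
width: 0.399
```

Run:
```python
from h import *
st()
import cv2
b=cams.get_image("top")[:,:,::-1];cv2.imwrite("pics/t13f.png",b);b=b[210:300,250:400];cv2.imwrite("pics/t13.png",cv2.resize(b,None,fx=5,fy=5,interpolation=cv2.INTER_CUBIC))
```

```text
t 29.12 p [ 0.4046 -0.2615  0.304 ] rot [-179.9   -3.8    6.8] F [-0.1  0.9 -0. ] w 0.399 q [-38.   7.  99.   3.  71.  44.]
```

View pics/t13.png

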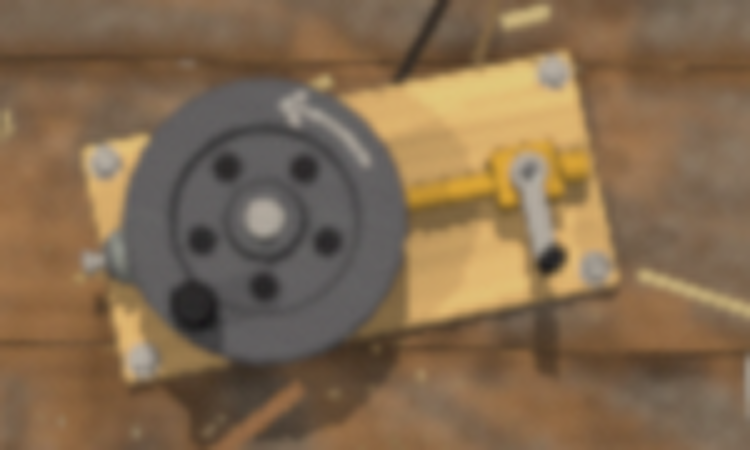

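View pics/t13f.png

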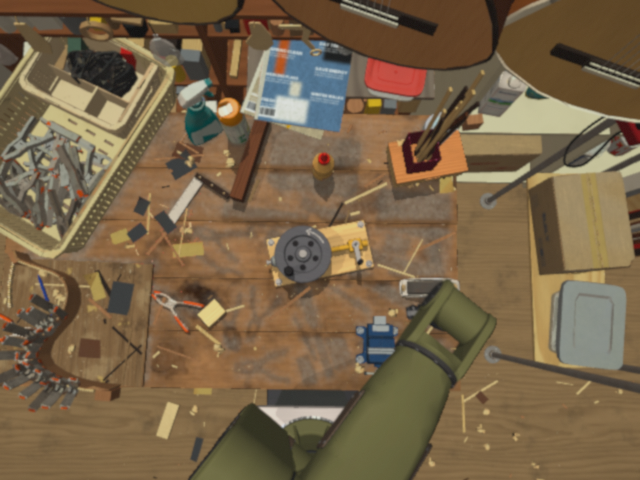

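Run:
```python
from h import *
t=lambda x,y:((x+.5)/5-.5+250,(y+.5)/5-.5+210)
k=pz("top",*t(193,302),.119);h=pz("top",*t(264,217),.08);pv=pz("top",*t(530,170),.062);pn=pz("top",*t(551,259),.099)
print(k,h,pv,pn)
f=lambda a,b:np.arctan2(*(b-a)[[1,0]])
out=f(h,pv);print("outlet",out,"wheel",f(h,k),"joint",f(h,k)-(out+np.pi/2)+.35,"tap",out-f(pv,pn))
```

```text
[0.49919103 0.0607407  0.119     ] [0.54628752 0.02726237 0.08      ] [ 0.57459505 -0.11020553  0.062     ] [ 0.52471728 -0.11823574  0.099     ]
outlet -1.3677140116636446 wheel 2.5236248302952986 joint 2.6705425151640467 tap 1.6142507013749934
```

```bash
python3 -c "
from station import close_job
print(close_job())"
```

```text
the job is handed in; nothing more can be done
None
```

I turned the flywheel past its resistance peak, parked it on what I judge to be the rest, and swung the tap shut to its stop. I handed the job in at about 29 s on the robot's clock.

**Wheel:**
- I turned the handle with a light 35 N grip. Resistance began near 1.55 rad of world handle angle and climbed to about 29 N near 2.13. By 2.30 it had fallen to about zero.
- I stopped at about 2.52 to 2.54, or a wheel angle of about 2.67 rad. With the fingers loosened around the knob, the wheel neither crept forward nor sprang back. The top picture shows it in the same place after the tap work.

**Tap:** I swung the lever until it met its stop, where the contact force reached about 21 N. I then backed off and lifted clear. It measures about 1.6 rad in the top picture against the 1.571 stop, so it is fully across the pipe within reading error.

**Bystanders:** the bottle, the plane and the offcut look unmoved in the last top picture. I checked this by eye only.

**What disagreed with the description:**
- **Resistance peak:** it read about 29 N instead of 10 to 15 N.
- **Forward push:** it showed only as the resistance falling to about zero. I never felt a clear 10 to 15 N push.
- **Rest:** moving the wheel with one finger took 6 to 9 N instead of about 2 N.
- **How sure I am of the parking spot:** I chose a point that lies on the rest under both readings of these forces. That rests mainly on the wheel standing still when loosened, not on a clean feel of the push dying away.
- **Small nudge:** I moved the wheel about 0.06 rad further after first stopping it. The gripper stayed around the knob throughout.

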